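Secure a sample case with a snap hook

TASK

Make the sample case ready for the courier: fold its hinged strap down flat so that the staple stands up through the slot, then open the one clear-lidded bin that holds the snap hook, take the hook out and press it down over the staple's bar until its sprung gate swings in and snaps shut again with the bar inside the hook. Leave the hook on the staple with the strap down, keep the lids of the other two bins shut, and do not push the other things on the bench about; the opened lid may stay open.

Things in the scene. Friction and masses are not known exactly. Their poses are not given: they have to be found in the camera images.
- case: fixed aluminium sample transport case, 110 (x) x 176 (y) x 70 mm, with a hinged steel strap (hasp) and a staple on its flat lid. Origin: centre of its underside; z up, y along its length. The strap's hinge line is parallel to the case's x axis, at y = +70, z = 74 mm
- strap (a joint): steel strap on the case lid, 30 mm wide, 146 long, 3 thick, with a 12 x 44 mm slot round the staple. Angle in rad: 0 = lying flat on the lid (its top face 75 mm above the bench), with the staple standing up through the slot; it grows as the free end (at the case's -y side) swings up and over towards the hinge, 1.6 at most. Friction (about 0.1 N m) holds it where it is left
- strap_press (a point): point on the strap's outer (top) face, on its centre line, 60 mm from the hinge line: a good place to push it down, 32 mm short of the staple's near leg
- staple_bar (a point): middle of the staple's top bar (on the bar's axis). The staple is an upright U of 6 mm round steel rod standing on the case lid at y = -40 mm; its bar runs along the case's y axis, 115 mm above the bench; legs 30 mm apart (axes), so 24 mm free between them and 37 mm free under the bar when the strap is down
- snap_hook: loose steel snap hook (D-shaped carabiner, about 100 g), 92 (x) x 47 (z) x 9 mm (y). Origin: centre of the frame. At the start it stands on edge in its bin's slot, z up, x along the bin's x axis: straight spine on top, gate side below, underside at z = -23 mm. The frame is a bar 8 mm thick; its opening is clear for x = -38 to +38 and, from shut gate to spine, z = -16 to +14 mm
- hook_grip (a point): good grip point on the hook's spine (hook's x = -10, z = +19 mm). The spine is straight and flat-sided for x = -33 to +33 mm, z = 14 to 24 mm, and 9 mm thick (y). Gripped here, the fingers stay clear of the staple when it enters
- hook_entry (a point): where a bar is let in: on the shut gate's axis at the hook's x = +19.5, z = -19 mm (gate from its hinge at x = -12 to x = +25; fixed nose from x = +26 mm). Lower this point squarely onto the bar (4 mm either way along x still works) and on down 28 mm, or until the spine meets the bar (30 mm): after 22 to 26 mm the bar slips past the gate's end and the gate springs shut under it
- gate (a joint): sprung gate of the snap hook, 6 mm round, axis at the hook's z = -19 mm; angle in rad, 0 = shut, grows as its free end swings inward (up to the spine), 1.05 at most. About 2 N at its end starts it, about 7 N opens it fully; it springs shut by itself
- bin_hook: fixed bin with the snap hook: white base 114 (x) x 60 (y) x 26 mm, black insert (top at 24 mm) with an 11 mm wide slot along x in which the hook stands 16 mm deep, clear domed lid (top at 61 mm). Three such bins stand side by side in a low grey tray, in any order, tabs to the front (-x). Origin: centre of the underside, 4 mm above the bench
- lid_hook (a joint): clear lid of the snap hook's bin; hinge angle in rad, 0 shut, 1.8 fully open; a stiff hinge, so it stays where it is left. The lid is hinged along the bin's +x top edge and its front tab rises when it opens
- hinge_hook (a point): middle of the hinge line of that lid (the line runs along the bin's y axis), at the bin's x = +57 mm, 31 mm above the bench
- tab_hook (a point): grip point in the middle of the white tab on the front rim of that lid: a tongue 16 mm wide (y), 24 long (x), 5 thick, that lies in front of the bin; this point is 15 mm from the bin and 129 mm from the hinge line. With the lid shut the tab's underside is 31 mm above the bench. Pinched across its width it turns between the fingers as the lid swings up
- bin_link: the same bin, holding a plain round steel ring (56 mm) without gate; to stay shut
- lid_link (a joint): clear lid of the ring's bin; hinge angle in rad, 0 shut, 1.8 fully open; a stiff hinge, so it stays where it is left. The lid is hinged along the bin's +x top edge and its front tab rises when it opens
- bin_pins: the same bin, holding three upright steel pins; to stay shut
- lid_pins (a joint): clear lid of the pins' bin; hinge angle in rad, 0 shut, 1.8 fully open; a stiff hinge, so it stays where it is left. The lid is hinged along the bin's +x top edge and its front tab rises when it opens
- dropper_bottle: reagent dropper bottle with pointed cap, 34 mm across, 97 tall, standing (mm); a bystander. Origin: centre of its underside
- vial: sample vial with white cap, 29 mm across, 68 tall, standing (mm); a bystander. Origin: centre of its underside
- wash_bottle: squeeze wash bottle with bent spout, 98x66x178, standing (mm); a bystander. Origin: centre of its underside
- lab_timer: digital timer lying flat, 64x66x18 (mm); a bystander. Origin: centre of its underside
- petri_dish: culture dish with lid, 91 mm across, 16 tall (mm); a bystander. Origin: centre of its underside
- marker_pen: marker pen lying flat, 17x135x16 (mm); a bystander. Origin: centre of its underside
- forceps: steel forceps lying flat in front of the case, 14x125x9 (mm); a bystander. Origin: centre of its underside

How it is judged:
On the way, in this order (a step that is already met when the one before it is completed fails the run):
1. the strap is folded down flat while the hook is still off the staple (value of joint strap below 0.08 rad and distance between snap_hook and staple_bar above 0.07 m), for 0.2 s.
2. the hook is at the staple and its gate is pushed inward (value of joint strap below 0.08 rad and value of joint gate above 0.15 rad and x of staple_bar in the frame of snap_hook between -0.042 and 0.042 m and y of staple_bar in the frame of snap_hook between -0.014 and 0.014 m and z of staple_bar in the frame of snap_hook between -0.026 and 0.026 m), for 0.02 s.
At the end, for the whole second after the job is handed in: The strap lies flat (under 0.08 rad); the staple's bar is inside the hook's closed opening (bar middle within 42 mm lengthwise, 12 mm sideways and 17.5 mm up or down of the hook's centre); the gate is shut (under 0.06 rad); the hook is at rest (under 0.03 m/s) (value of joint strap below 0.08 rad and value of joint gate below 0.06 rad and x of staple_bar in the frame of snap_hook between -0.042 and 0.042 m and y of staple_bar in the frame of snap_hook between -0.012 and 0.012 m and z of staple_bar in the frame of snap_hook between -0.0175 and 0.0175 m and linear speed of snap_hook below 0.03 m/s); the robot touches nothing.
It fails at once if a lid of another bin is opened (more than 0.2 rad) (value of joint any of lid_link, lid_pins above 0.2 rad).
It fails at once if a bystander is pushed about (moved more than 40 mm) (distance of any of dropper_bottle, vial, wash_bottle, lab_timer, petri_dish, marker_pen, forceps from where it was at the start of the episode above 0.04 m).
It also fails if it takes over 59 s, if anything falls off the work surface, if the arm or the gripper's body presses on something with over 40 N, if the wrist force passes 120 N, or if a joint passes its speed limit or range.

ROBOT

A 7-joint arm with a two-finger parallel gripper is mounted at the origin on a cart in front of the work surface, level with it; the furniture and walls round the work are solid. World frame = base frame: x ahead of the robot, y to its left, z up, the work surface at z = 0. Lengths are in m, angles in rad, forces in N, time in s.
With the tool pointing down it reaches from about 0.4 to 0.875 m from the base axis. Payload 19.3 kg.
Tool frame: the origin (TCP) lies at the very end of the fingers, on their centre line; the grasp point (between the pads) lies 19 mm behind it; x points along the fingers, y is the direction in which the jaws open and shut, and the axes are right-handed (so a half turn about x gives the same grasp; the last joint's range is limited). The gripper opens to 85 mm and grips with 20 to 120 N. Pads are 22 mm wide; open, the fingers measure 114 mm over their backs; the gripper's body (76 mm by 85 mm) begins 54 mm behind the grasp point. The pads swing forward as they close: fully open they stand 13 mm farther back than shut.
Start: joints at [-1.239, 0.521, -0.036, 1.599, 0.021, 1.021, -0.113], TCP at [0.244, 0.575, 0.231] pointing down, gripper open.
Joint ranges: [-2.91, 2.91], [-0.3, 2.13], [-1.5, 1.42], [0.17, 2.43], [-1.26, 4.41], [0.16, 1.93], [-2.52, 2.52]. Speed limits (rad/s): [1.89, 1.89, 2.39, 2.39, 3.01, 3.01, 3.01].

INTERFACE

Orientations are given as [roll, pitch, yaw] about the fixed x, y, z axes, in that order (R = Rz(yaw) Ry(pitch) Rx(roll)).
In Python, from workcell import bot, grab_frame, job_done gives the robot as it stands.
- The arm moves only by the shell command python3 -m pendant 'ROWS' [OPENING] [FORCE]. ROWS is JSON, a list of rows, each a list of 4 numbers: the shift along the tool's x, y, z in mm, then the turn about the tool's x in degrees. A call has 1 to 12 rows; each row shifts and turns the commanded pose from where the row before left it, along the tool's axes as they then stand; what a row does not reach is not made up. A row lasts 1/8 s, in which the tool goes at most 62.5 mm and 10.7 degrees, less where a joint would pass 70% of its speed; a pose out of reach is approached as far as the arm can. A call is refused whole if a number of a shift passes 62.5 or a number of a turn 10.7, either way. A call with a gripper value outside its range is refused whole. OPENING is the opening, from -1 (shut) to 1 (fully open), set as the call begins (- or left out, the last holds). The fingers move at their own pace and stop on an object; FORCE is the grip in N (left out, the last holds). Time passes only in rows, so rows that do not move let the fingers close. It gives the time, the measured TCP pose, the force and the opening at its end, in the units of the state.
- bot.observe(): the state, without advancing time (a new reading comes with each control period).
- grab_frame(name): name is "scene" or "side" or "wrist"; returns a dict with "img" (400x640x3 uint8, red, green, blue), "fovy" (degrees; the focal length in pixels is half the picture's height over the tangent of half this angle, whatever the lens; pixels are square), "cx", "cy" (the principal point, pixels), "k1" (the pictures are not rectified: a ray, as slopes to the right and down, at radius r is drawn at 1 + k1 r^2 times it, then the intrinsics apply), "R" (3x3) and "t" (3): a world point X has camera coordinates R X + t. Camera axes: x right, y down, z forward; pixel columns grow to the right and rows downward; lengths in m; the calibration is good to about 2 mm. A picture is of the moment at which its call begins. There is no depth.
- job_done(): hands the job in, once; it reports no verdict.
The state is a dict: "clock": time; "qpos": joint angles; "qd": joint speeds; "joint_efforts": joint torques, N m; "position": TCP position; "tool_rot": TCP orientation; "force": force on the tool from outside, world axes, zero at the start; "moment": the same for the moment, N m; "grip_width": finger opening in m.
Only numpy, scipy, OpenCV 4.12 (cv2) and the standard library are available. Lean on these libraries where they do the work, as an engineer would, in place of code of your own. Each camera call takes 0.05 s, during which the arm holds its last target.

## Working session

There is one attempt and no reset: what is moved stays moved. The work goes in short steps, Python scripts to look and compute and a shell command to move; the robot and the scene stay as the last step left them, time stands still between calls to the robot, and variables do not carry over. Pictures are saved under pics/ and viewed, and the job is handed in when it is done.

```bash
ls; mkdir -p pics
python3 - <<'E'
from workcell import bot, grab_frame
import cv2
print(bot.observe())
for n in ["scene","side","wrist"]:
    f=grab_frame(n); cv2.imwrite(f"pics/{n}0.png",f["img"][:,:,::-1])
    print(n,f["fovy"],f["cx"],f["cy"],f["k1"],f["R"],f["t"])
E
```

```text
pics
{'clock': 0.0, 'qpos': array([-1.2391827 ,  0.52201806, -0.0363166 ,  1.60000706,  0.02120941,
        1.02108149, -0.11283331]), 'qd': array([-0.00035021, -0.00059509,  0.00024201, -0.00069763,  0.00145661,
       -0.00256094,  0.00019977]), 'joint_efforts': array([ 1.73465658e-03, -9.27098680e+01,  1.98018327e+00, -3.69947791e+01,
        1.77999004e-02,  8.11033038e-03, -5.24703353e-05]), 'position': array([0.24434142, 0.57489547, 0.23072367]), 'tool_rot': array([-1.48787441,  1.5696676 , -1.88973579]), 'force': array([-0.43552185, -0.79259237,  0.48436222]), 'moment': array([-0.03010939,  0.00210992,  0.02741891]), 'grip_width': 0.08554340084149384}
scene 45.538335350054 327.1957356192864 201.14918774571416 0.05011931249369232 [[-0.76642631 -0.64208416  0.01785061]
 [-0.40100889  0.45658686 -0.79417902]
 [ 0.50177941 -0.61583795 -0.60742164]] [0.35034328 0.32168068 1.04287301]
side 57.2927559037361 325.2283879599931 202.50861506337952 -0.003352702618393738 [[-0.9984372   0.05536576  0.00760238]
 [ 0.01702398  0.43089043 -0.90224366]
 [-0.0532292  -0.90070421 -0.43115958]] [0.54622999 0.08769578 1.17474966]
wrist 65.92324631763626 318.91858423373776 203.15029844777922 -0.043274983559709115 [[ 3.91837088e-01  9.20034443e-01 -5.66691549e-04]
 [ 8.78062296e-01 -3.73777344e-01  2.98826207e-01]
 [ 2.74718586e-01 -1.17588781e-01 -9.54307381e-01]] [-0.6244589  -0.03810521  0.38115008]
```

View pics/scene0.png

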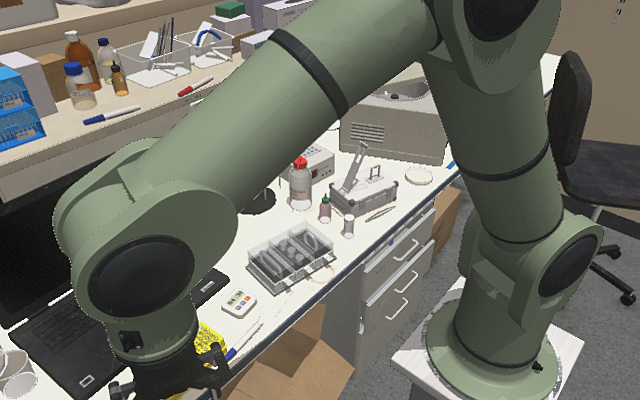

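View pics/side0.png

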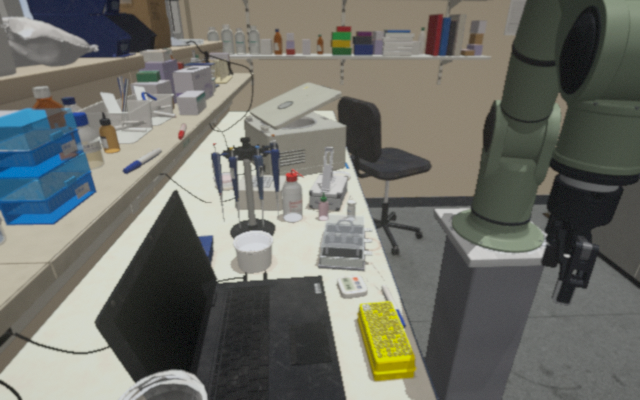

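View pics/wrist0.png

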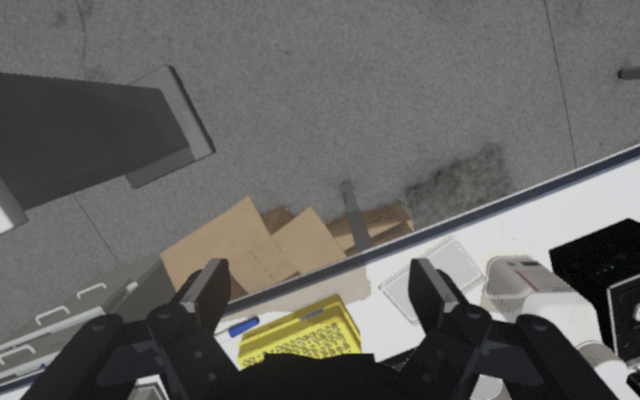

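```bash
cat > h.py <<'E'
import numpy as np, cv2, math, sys
from scipy.spatial.transform import Rotation as Ro
from workcell import bot, grab_frame
def intr(f):
    H=f["img"].shape[0]; return H/2/math.tan(math.radians(f["fovy"])/2)
def proj(f,X):
    c=f["R"]@np.asarray(X,float)+f["t"]; s=c[:2]/c[2]; s=s*(1+f["k1"]*(s@s)); F=intr(f)
    return np.array([f["cx"]+F*s[0],f["cy"]+F*s[1]])
def ray(f,uv):
    F=intr(f); d=np.array([(uv[0]-f["cx"])/F,(uv[1]-f["cy"])/F]); s=d.copy()
    for _ in range(20): s=d/(1+f["k1"]*(s@s))
    r=f["R"].T@np.array([s[0],s[1],1]); o=-f["R"].T@f["t"]
    return o,r/np.linalg.norm(r)
def tri(obs):
    A=np.zeros((3,3));b=np.zeros(3);L=[]
    for f,uv in obs:
        o,d=ray(f,uv);P=np.eye(3)-np.outer(d,d);A+=P;b+=P@o;L.append((o,d))
    X=np.linalg.solve(A,b)
    return X,[np.linalg.norm(np.cross(X-o,d))*1000 for o,d in L]
def onz(f,uv,z):
    o,d=ray(f,uv); return o+d*(z-o[2])/d[2]
def crop(f,x0,y0,x1,y1,name,k):
    im=f["img"][y0:y1,x0:x1,::-1]; im=cv2.resize(im,None,fx=k,fy=k,interpolation=cv2.INTER_CUBIC)
    im=np.ascontiguousarray(im)
    for x in range((x0//20+1)*20,x1,20):
        cv2.line(im,((x-x0)*k,0),((x-x0)*k,6),(0,0,255),1); cv2.putText(im,str(x),((x-x0)*k-10,16),0,.35,(0,0,255),1)
    for y in range((y0//20+1)*20,y1,20):
        cv2.line(im,(0,(y-y0)*k),(6,(y-y0)*k),(0,0,255),1); cv2.putText(im,str(y),(8,(y-y0)*k+4),0,.35,(0,0,255),1)
    cv2.imwrite(f"pics/{name}.png",im)
import pickle
def snap(name,save=None):
    f=grab_frame(name)
    if save: pickle.dump(f,open(f"{save}.pkl","wb"))
    return f
def load(s): return pickle.load(open(f"{s}.pkl","rb"))
def tool():
    s=bot.observe(); R=Ro.from_euler('xyz',s["tool_rot"]).as_matrix(); return s,R,s["position"]
E
python3 - <<'E'
from h import *
f=snap("scene","sc0"); g=snap("side","si0")
crop(f,240,130,440,290,"sc0z",4); crop(g,270,140,390,300,"si0z",4)
s,R,p=tool(); print(s["clock"]);print(R)
w=snap("wrist","w0")
for n,c in (("sc",f),("si",g),("w",w)):
  print(n,-c["R"].T@c["t"])
print("cam in tool",R.T@(-w["R"].T@w["t"]-p), "\n",R.T@w["R"].T)
E
```

```text
0.25
[[-1.43463752e-04  3.91083237e-01  9.20355301e-01]
 [-4.20439332e-04  9.20355206e-01 -3.91083262e-01]
 [-9.99999901e-01 -4.43059841e-04  3.23891641e-05]]
sc [-0.12578308  0.72031548  0.88268183]
si [0.6064144  0.99007225 0.58147488]
w [0.1734663  0.60517204 0.37501185]
cam in tool [-1.43954640e-01 -1.29519089e-04 -7.70320213e-02] 
 [[-3.59491203e-04 -2.98761849e-01  9.54327632e-01]
 [ 9.99999588e-01 -9.03101017e-04  9.39707935e-05]
 [ 8.33779366e-04  9.54327272e-01  2.98762051e-01]]
```

View pics/sc0z.png

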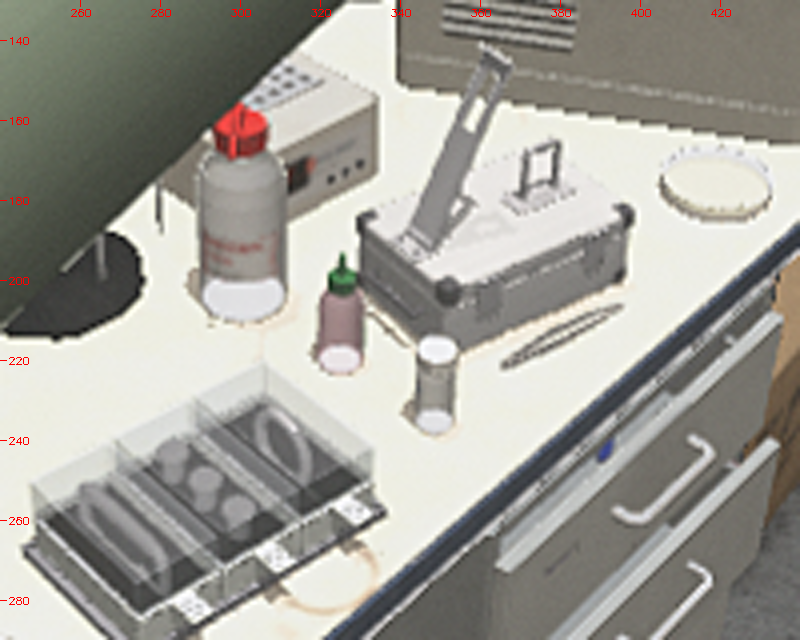

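View pics/si0z.png

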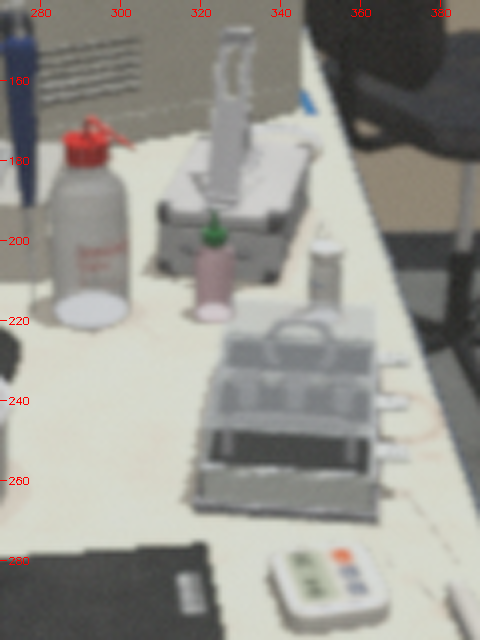

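Run:
```python
from h import *
f=load("sc0"); g=load("si0")
# scene zoom px /4 + (240,130); side zoom /4+(270,140)
S=lambda x,y:(240+x/4-.375,130+y/4-.375); D=lambda x,y:(270+x/4-.375,140+y/4-.375)
pts={"tabL":(S(192,606),D(400,453)),"tabM":(S(274,556),D(396,403)),"tabR":(S(355,508),D(394,361)),
"strapend":(S(495,60),D(240,35)),"straphinge":(S(418,243),D(223,200)),
"vialcap":(S(437,348),D(326,245)),"dropper tip":(S(342,258),D(214,215)),
"case cnr near(+y,-x)":(S(447,285),D(283,213)),"case cnr +y+x":(S(367,215),D(165,208)),
"wash cap":(S(240,125),D(87,140))}
for k,(a,b) in pts.items():
    X,e=tri([(f,a),(g,b)]); print(k,X.round(3),np.round(e,1))
print("staple @z.115",onz(f,S(541,143),.115),"case -x-y corner",onz(f,S(627,215),.07), "case +y-x",onz(f,S(447,285),.07),"+y+x",onz(f,S(367,215),.07))
for n,u in (("forceps a",S(505,365)),("forceps b",S(620,307)),("petri",S(715,180)),("timer",(239,303)),("tray corner R front",S(385,515)),("tray corner L back",S(25,550))): print(n,onz(f,u,.005).round(3))
```

```text
tabL [0.439 0.17  0.039] [2.2 2.2]
tabM [0.431 0.106 0.038] [1.5 1.5]
tabR [0.421 0.039 0.035] [2.3 2.3]
strapend [ 0.521 -0.227  0.207] [1.1 1.1]
straphinge [ 0.538 -0.17   0.075] [0.3 0.3]
vialcap [ 0.458 -0.09   0.069] [0.4 0.4]
dropper tip [ 0.55  -0.099  0.094] [0.8 0.8]
case cnr near(+y,-x) [ 0.489 -0.141  0.077] [1.2 1.2]
case cnr +y+x [ 0.589 -0.175  0.069] [2.8 2.8]
wash cap [ 0.651 -0.106  0.158] [0.2 0.2]
staple @z.115 [ 0.51420987 -0.28387309  0.115     ] case -x-y corner [ 0.44719791 -0.30530251  0.07      ] case +y-x [ 0.49523299 -0.14951549  0.07      ] +y+x [ 0.59175321 -0.17798451  0.07      ]
forceps a [ 0.455 -0.171  0.005]
forceps b [ 0.431 -0.283  0.005]
petri [ 0.466 -0.477  0.005]
timer [0.502 0.27  0.005]
tray corner R front [0.424 0.005 0.005]
tray corner L back [0.577 0.18  0.005]
```

```bash
python3 -m pendant '[[-7,-32,38,0],[-7,-32,38,0],[-7,-32,38,0],[-7,-32,38,0],[-7,-32,38,0],[-7,-32,38,0],[-7,-32,38,0],[-7,-32,38,0],[-7,-32,38,0],[-7,-32,38,0],[0,0,0,-8],[0,0,0,-7]]' 0.2
python3 - <<'E'
from h import *
w=snap("wrist","w1"); cv2.imwrite("pics/w1.png",w["img"][:,:,::-1])
s,R,p=tool(); print(s["clock"],p,R.round(3))
E
```

```text
clock: 1.8
position: [0.4692, 0.1315, 0.3014]
tool_rot: [0.647, 1.571, 0.51]
force: [0.7, 0.0, -0.2]
grip_width: 0.0511
1.85 [0.4690769  0.13185679 0.30136674] [[ 0.     0.13   0.992]
 [ 0.     0.992 -0.13 ]
 [-1.     0.     0.   ]]
```

View pics/w1.png

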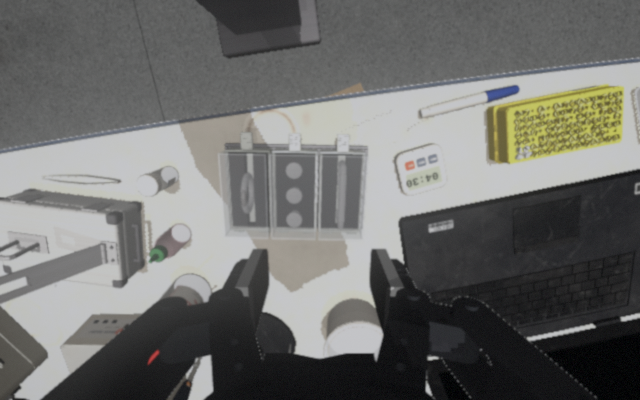

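Run:
```python
from h import *
w=load("w1"); crop(w,210,125,390,250,"w1z",4)
crop(w,0,160,200,310,"w1c",4)
```

```text
(no output)
```

View pics/w1z.png

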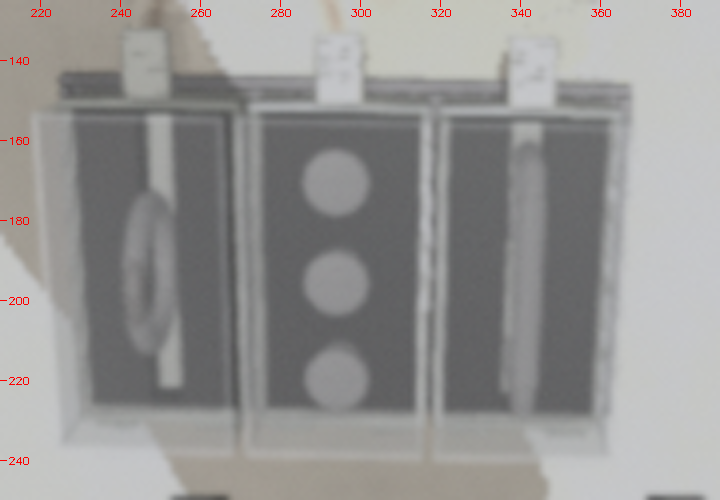

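View pics/w1c.png

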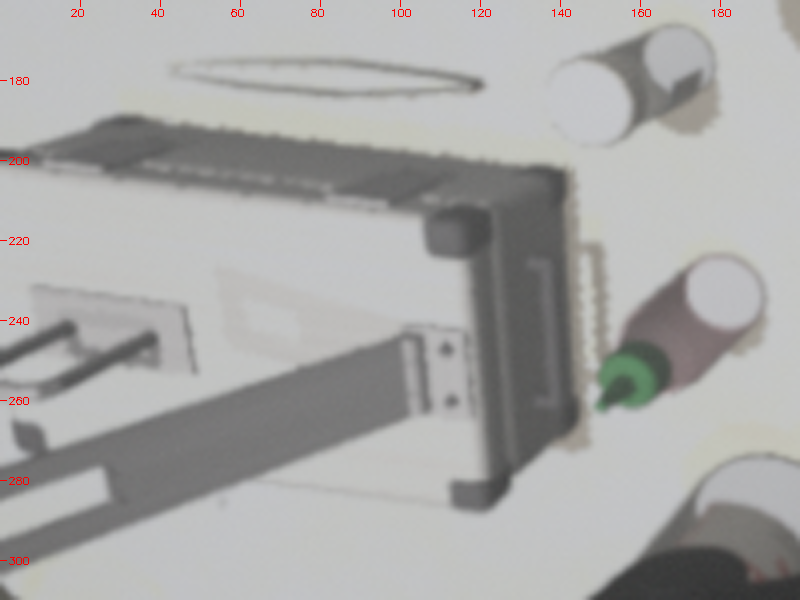

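Run:
```python
from h import *
w=load("w1"); f=load("sc0"); g=load("si0")
Z=lambda x,y:(210+x/4-.375,125+y/4-.375); C=lambda x,y:(x/4-.375,160+y/4-.375)
S=lambda x,y:(240+x/4-.375,130+y/4-.375); D=lambda x,y:(270+x/4-.375,140+y/4-.375)
for n,a,b,c in (("L",Z(533,71),S(192,606),D(400,453)),("M",Z(339,69),S(274,556),D(396,403)),("R",Z(147,64),S(355,508),D(394,361))):
    print("tab",n,tri([(w,a),(f,b)])[0].round(4),tri([(w,a),(f,b),(g,c)]), onz(w,a,.036).round(4))
print("tab front/back mid",onz(w,Z(532,38),.036).round(4),onz(w,Z(535,105),.036).round(4))
print("hook spine ends",onz(w,Z(531,145),.059).round(4),onz(w,Z(525,415),.059).round(4))
print("slot line L, z .028",onz(w,Z(527,115),.028).round(4),onz(w,Z(520,390),.028).round(4))
print("tray edge",onz(w,Z(62,78),.004),onz(w,Z(628,92),.004))
print("hinge plate corners z.074", [onz(w,C(x,y),.074).round(4) for x,y in ((405,325),(470,332),(402,410),(465,417))])
print("case corners top",[onz(w,C(x,y),.07).round(4) for x,y in ((465,205),(492,510))])
print("strap hinge tri",tri([(w,C(413,368)),(f,S(408,240))]))
```

```text
tab L [0.4411 0.1671 0.0383] (array([0.43980098, 0.16794657, 0.03756871]), [np.float64(1.6181908396952336), np.float64(1.6387264054745063), np.float64(3.0810379771955865)]) [0.4414 0.1673 0.036 ]
tab M [0.4317 0.1045 0.0384] (array([0.43110453, 0.10484403, 0.03739999]), [np.float64(0.876280227993041), np.float64(1.1971056408354412), np.float64(1.9502398413536923)]) [0.4321 0.1044 0.036 ]
tab R [0.4204 0.0423 0.0406] (array([0.42126068, 0.04101807, 0.03578007]), [np.float64(1.1425160985359717), np.float64(2.8556588723781657), np.float64(2.077542107657323)]) [0.4216 0.0422 0.036 ]
tab front/back mid [0.4308 0.1682 0.036 ] [0.4526 0.1667 0.036 ]
hook spine ends [0.4615 0.1626 0.059 ] [0.5521 0.1501 0.059 ]
slot line L, z .028 [0.4567 0.1641 0.028 ] [0.555  0.1501 0.028 ]
tray edge [0.42437768 0.00329474 0.004     ] [0.45716792 0.20194377 0.004     ]
hinge plate corners z.074 [array([ 0.5205, -0.1713,  0.074 ]), array([ 0.5259, -0.1495,  0.074 ]), array([ 0.551 , -0.1839,  0.074 ]), array([ 0.5564, -0.1623,  0.074 ])]
case corners top [array([ 0.4833, -0.1389,  0.07  ]), array([ 0.5953, -0.1687,  0.07  ])]
strap hinge tri (array([ 0.52942012, -0.15238868,  0.09398326]), [np.float64(4.081505476406197), np.float64(4.081505476406226)])
```

```bash
python3 -m pendant '[[-6,-45,19,0],[-6,-45,19,0],[-6,-45,19,0],[-6,-45,19,0],[-6,-45,19,0],[-6,-45,19,0],[-4,-45,19,4.5],[0,0,0,4]]' -1
python3 - <<'E'
from h import *
w=snap("wrist","w2"); cv2.imwrite("pics/w2.png",w["img"][:,:,::-1]); crop(w,180,80,380,230,"w2z",4)
f=snap("scene","sc2");crop(f,300,110,460,230,"sc2z",5)
s,R,p=tool(); print(s["clock"],p,R.round(3))
E
```

```text
clock: 2.85
position: [0.5566, -0.2021, 0.3412]
tool_rot: [-1.38, 1.569, -1.677]
force: [-1.1, 0.4, -0.7]
grip_width: 0.0003
2.95 [ 0.55668848 -0.19881993  0.3409787 ] [[-0.001  0.288  0.958]
 [-0.     0.958 -0.288]
 [-1.    -0.    -0.001]]
```

View pics/w2.png

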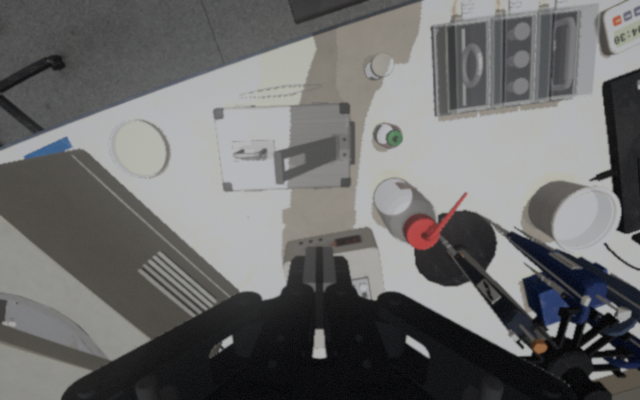

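View pics/sc2z.png

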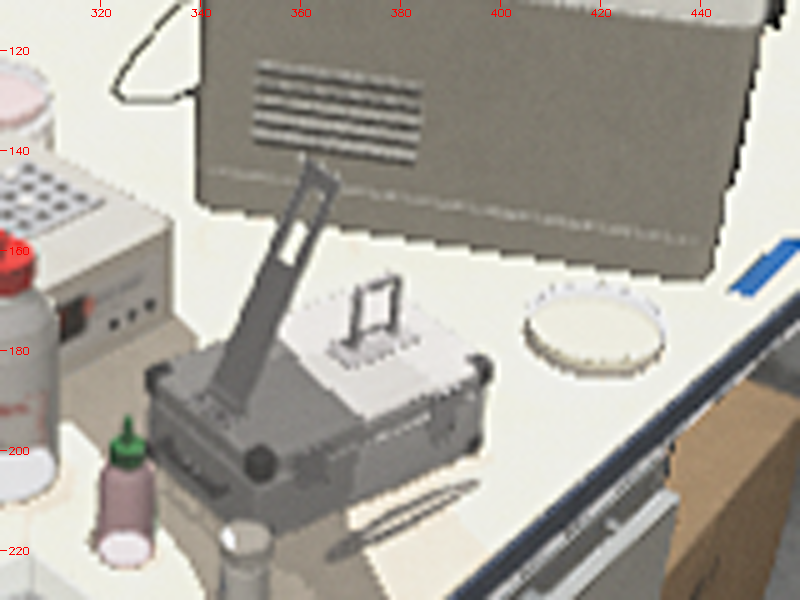

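View pics/w2z.png

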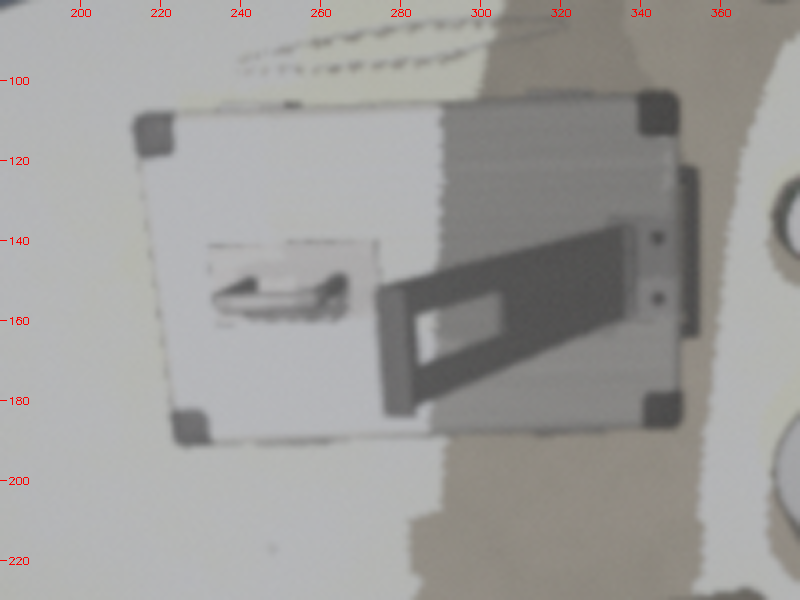

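Run:
```python
from h import *
from scipy.optimize import least_squares
w=load("w2"); f=load("sc2")
Z=lambda x,y:np.array((180+x/4-.375,80+y/4-.375)); S=lambda x,y:np.array((300+x/5-.4,110+y/5-.4))
def P(p,l):
    c,s=np.cos(p[2]),np.sin(p[2]); return np.array([p[0]+c*l[0]-s*l[1],p[1]+s*l[0]+c*l[1],l[2]])
obs=[(w,Z(135,113),(-.055,-.088,.07)),(w,Z(678,93),(-.055,.088,.07)),(w,Z(682,426),(.055,.088,.07)),(w,Z(180,444),(.055,-.088,.07)),
(w,Z(268,301),(0,-.04,.115)),(w,Z(254,285),(0,-.055,.072)),(w,Z(338,283),(0,-.025,.072)),
(f,S(379,287),(0,-.04,.115)),]
r=least_squares(lambda p:np.concatenate([proj(c,P(p,l))-u for c,u,l in obs]),[.52,-.23,-.28])
print(r.x,np.degrees(r.x[2]),r.fun.reshape(-1,2).round(1))
p=r.x; print("bar tri",tri([(w,Z(268,301)),(f,S(379,287))]),"pred",P(p,(0,-.04,.115)))
print("hinge",P(p,(0,.07,.074)),"press",P(p,(0,.01,.075)))
# strap angle
def res(q,c=f):
    th=q[0]; out=[]
    for cam,u,x in ((w,Z(378,285),-.015),(w,Z(385,415),.015),(f,S(303,155),.015),(f,S(340,182),-.015)):
        out.append(proj(cam,P(p,(x,.07-.146*np.cos(th),.074+.146*np.sin(th))))-u)
    return np.concatenate(out)
r2=least_squares(res,[1.1]); print(r2.x,r2.fun.reshape(-1,2).round(1))
```

```text
[ 0.52013969 -0.24045552 -0.26030608] -14.914440034853447 [[ 0.1  1.1]
 [ 0.   0.2]
 [-0.1 -0.1]
 [-0.6  0. ]
 [ 0.  -0.1]
 [-0.4 -0.4]
 [ 0.9 -0.9]
 [-0.3 -0.4]]
bar tri (array([ 0.50977984, -0.27988767,  0.11316116]), [np.float64(0.3844987824441154), np.float64(0.3844987824440184)]) pred [ 0.50984464 -0.27910797  0.115     ]
hinge [ 0.53815604 -0.17281373  0.074     ] press [ 0.52271346 -0.23079241  0.075     ]
[1.12517318] [[-0.2  0.2]
 [ 0.7 -0. ]
 [ 1.1  1.4]
 [ 0.5  0.7]]
```

```bash
python3 -m pendant '[[36,0,-13,0],[45,1,-12,-1.8],[45,0,0,0],[45,0,0,0],[12,-4,0,0],[12,-4,0,0],[12,-4,0,0],[12,-4,0,0]]'
python3 - <<'E'
from h import *
f=snap("scene","sc3");crop(f,300,110,460,230,"sc3z",5)
s,R,p=tool(); print(s["clock"],p,s["force"],R.round(3))
E
```

```text
clock: 3.95
position: [0.5294, -0.2062, 0.1224]
tool_rot: [0.052, 1.569, -0.206]
force: [-0.5, 0.8, 1.4]
grip_width: 0.0
4.0 [ 0.52847466 -0.20652843  0.12088958] [-1.10243223 -0.05065572 -1.88713572] [[-0.001  0.255  0.967]
 [-0.     0.967 -0.255]
 [-1.    -0.    -0.001]]
```

View pics/sc3z.png

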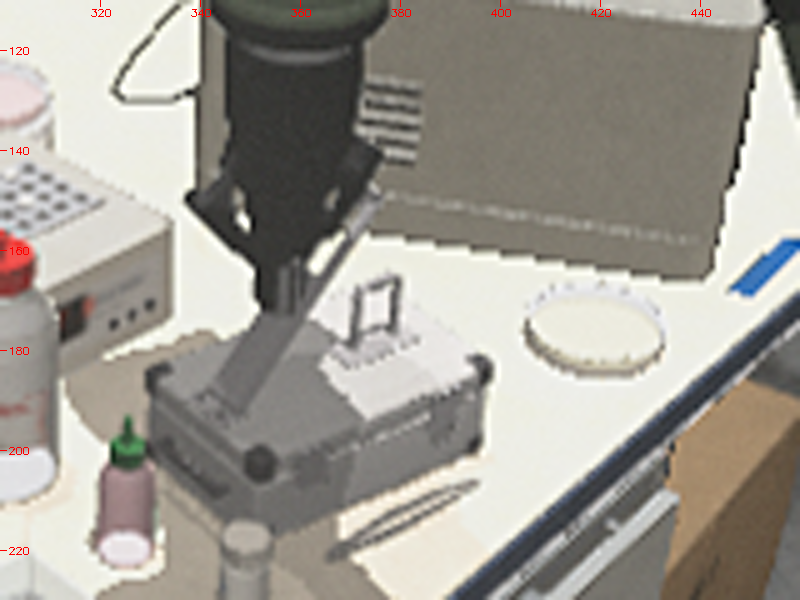

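```bash
python3 -m pendant '[[11,-4,0,0],[11,-4,0,0],[11,-4,0,0],[8,-3,0,0],[4,0,0,0],[0,0,0,0]]'
python3 - <<'E'
from h import *
f=snap("scene","sc4");crop(f,300,110,460,230,"sc4z",5)
s,R,p=tool(); print(s["clock"],p,s["force"])
E
```

```text
clock: 4.75
position: [0.525, -0.2202, 0.077]
tool_rot: [3.139, 1.57, 2.882]
force: [0.4, 0.6, 0.1]
grip_width: 0.0003
4.8 [ 0.52519086 -0.22022202  0.07732152] [0.16290506 0.37497795 0.43833839]
```

View pics/sc4z.png

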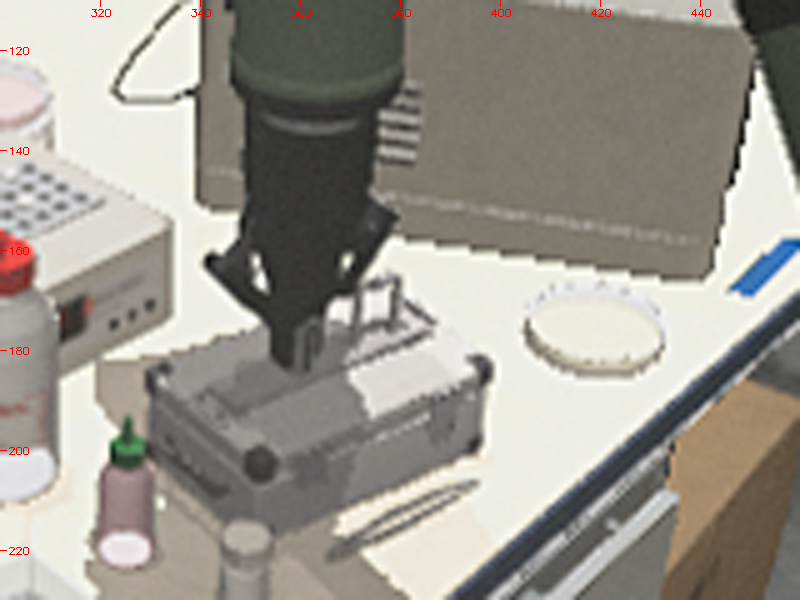

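```bash
python3 -m pendant '[[2,0,0,0],[1,0,0,0],[0,0,0,0]]'; python3 -m pendant '[[1,0,0,0],[1,0,0,0],[0,0,0,0]]'
```

```text
clock: 5.18
position: [0.5255, -0.2203, 0.0752]
tool_rot: [0.248, 1.57, -0.009]
force: [-4.5, 1.6, 16.9]
grip_width: -0.0002
clock: 5.55
position: [0.5256, -0.2204, 0.0748]
tool_rot: [0.439, 1.569, 0.181]
force: [-13.3, 6.9, 51.5]
grip_width: -0.0001
```

```bash
python3 -m pendant '[[-50,0,0,0],[-50,0,0,0],[-50,10,-5,0],[0,43,-22,0],[0,43,-22,0],[0,43,-22,0],[0,43,-22,0],[0,43,-22,0],[0,43,-22,0],[0,43,-22,0],[0,43,-22,0],[20,0,0,-5.9]]' 0
python3 - <<'E'
from h import *
s,R,p=tool(); print(s["clock"],p,s["force"],R.round(3))
f=snap("scene","sc5");crop(f,300,110,460,230,"sc5z",5)
d=np.array([.4405,.1675,.13])-p; print((R.T@d*1000).round(1))
E
```

```text
clock: 7.05
position: [0.4397, 0.1721, 0.203]
tool_rot: [0.982, 1.568, 0.834]
force: [-0.1, -0.6, -0.7]
grip_width: 0.0428
7.05 [0.43973593 0.17206562 0.20295277] [-0.07428891 -0.6419382  -0.71314394] [[ 0.002  0.147  0.989]
 [ 0.002  0.989 -0.147]
 [-1.     0.003  0.002]]
[72.9 -4.6  1.3]
```

View pics/sc5z.png

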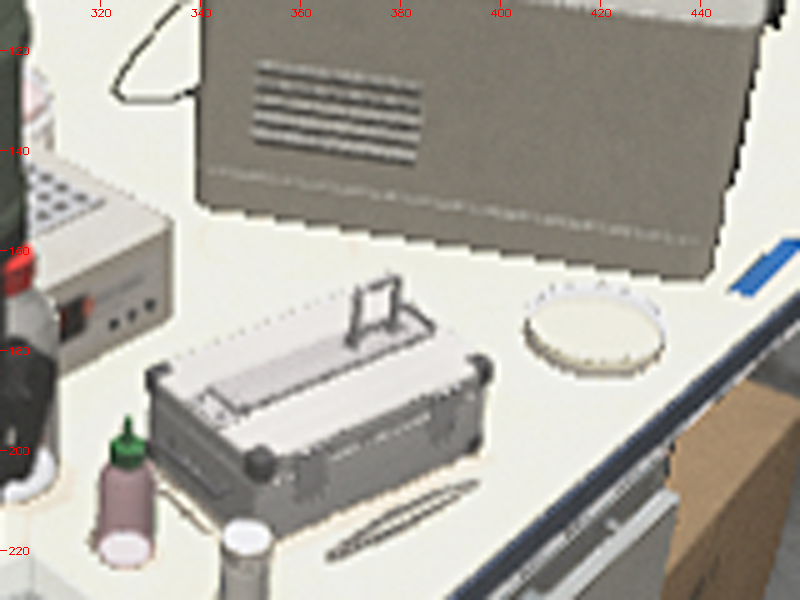

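```bash
python3 -m pendant '[[35,-4,1,0],[35,0,0,0],[25,0,0,0],[0,0,0,0]]'
python3 - <<'E'
from h import *
s,R,p=tool(); print(s["clock"],p,R.round(3))
w=snap("wrist","w6"); cv2.imwrite("pics/w6.png",w["img"][:,:,::-1])
print("pred tab",proj(w,(.4414,.1673,.0335)), "axis at tab height",proj(w,p+R@[p[2]-.0335,0,0]))
E
```

```text
clock: 7.6
position: [0.4399, 0.1631, 0.1065]
tool_rot: [-2.413, 1.568, -2.569]
force: [-0.2, -0.4, 1.8]
grip_width: 0.0429
7.6 [0.43987132 0.16313097 0.10650765] [[-0.002  0.155  0.988]
 [-0.002  0.988 -0.155]
 [-1.    -0.002 -0.002]]
pred tab [324.8198013  216.08584404] axis at tab height [318.80769824 214.80731083]
```

View pics/w6.png

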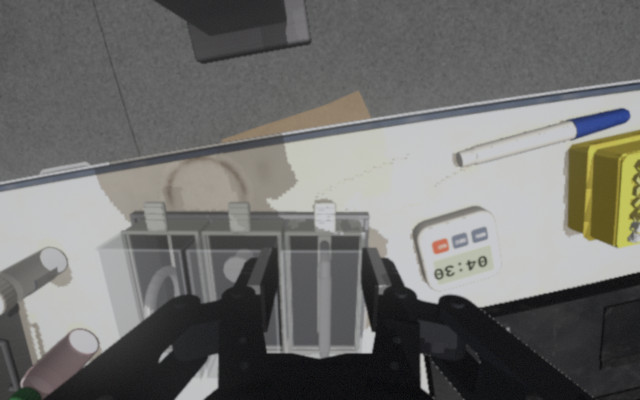

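```bash
python3 -m pendant '[[0,4,0,0],[25,0,0,0],[25,0,0,0],[20,0,0,0],[14,0,0,0],[0,0,0,0]]'
python3 - <<'E'
from h import *
s,R,p=tool(); print(s["clock"],p,s["force"])
w=snap("wrist","w7"); cv2.imwrite("pics/w7.png",w["img"][:,:,::-1])
E
```

```text
clock: 8.4
position: [0.4411, 0.168, 0.0232]
tool_rot: [-2.512, 1.57, -2.666]
force: [-0.8, 0.6, -0.5]
grip_width: 0.0427
8.4 [0.4410928  0.16799054 0.02323927] [-0.78017908  0.55134261 -0.50030301]
```

View pics/w7.png

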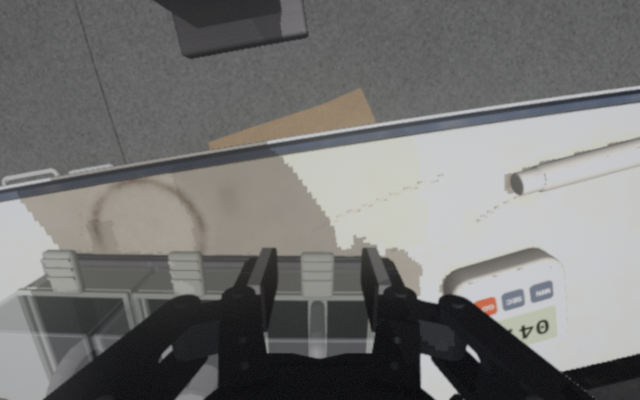

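```bash
python3 -m pendant '[[0,0,0,0],[0,0,0,0],[0,0,0,0],[0,0,0,0]]' -1 40
```

```text
clock: 8.95
position: [0.4413, 0.1674, 0.0239]
tool_rot: [-0.244, 1.57, -0.398]
force: [-0.8, -5.3, 6.3]
grip_width: 0.0143
```

```bash
python3 -m pendant '[[-11.2,0,0.5,0],[-11.2,0,1.5,0],[-11,0,2.4,0],[-10.7,0,3.4,0],[-10.4,0,4.3,0],[-10,0,5.2,0]]'; python3 -m pendant '[[-9.5,0,6.1,0],[-8.9,0,6.9,0],[-8.3,0,7.6,0],[-7.6,0,8.3,0],[-6.9,0,8.9,0],[-6.1,0,9.5,0]]'
python3 - <<'E'
from h import *
f=snap("scene","sc8");crop(f,240,150,400,290,"sc8z",5)
E
```

```text
clock: 9.7
position: [0.4587, 0.1646, 0.0886]
tool_rot: [-0.264, 1.57, -0.419]
force: [5.4, -5.9, -6.6]
grip_width: 0.0146
clock: 10.45
position: [0.5049, 0.1573, 0.1355]
tool_rot: [-2.195, 1.57, -2.349]
force: [0.8, -5.8, -6.7]
grip_width: 0.0145
```

View pics/sc8z.png

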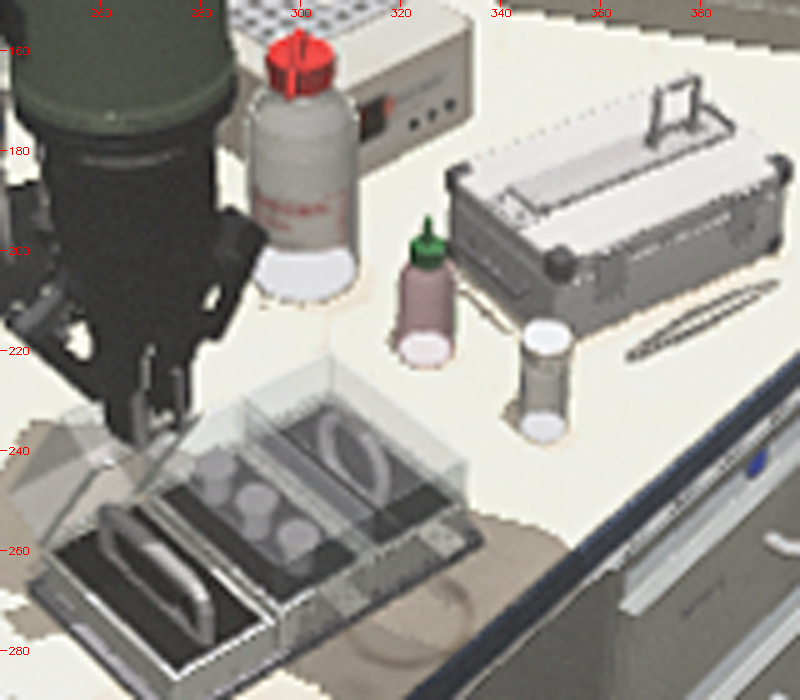

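```bash
python3 -m pendant '[[-5.2,0,10,0],[-4.3,0,10.4,0],[-3.4,0,10.7,0],[-2.4,0,11,0],[-1.5,0,11.2,0]]'; python3 -m pendant '[[-0.5,0,11.2,0],[0.5,0,11.2,0],[1.5,0,11.2,0],[2.4,0,11,0],[0,0,0,0]]'
python3 - <<'E'
from h import *
f=snap("scene","sc9");crop(f,240,150,400,290,"sc9z",5)
E
```

```text
clock: 11.12
position: [0.5575, 0.1491, 0.1523]
tool_rot: [-2.36, 1.569, -2.515]
force: [-1.4, -5.8, -4.5]
grip_width: 0.0139
clock: 11.75
position: [0.6031, 0.142, 0.1491]
tool_rot: [-0.059, 1.569, -0.214]
force: [0.2, -5.8, 9.7]
grip_width: 0.0108
```

View pics/sc9z.png

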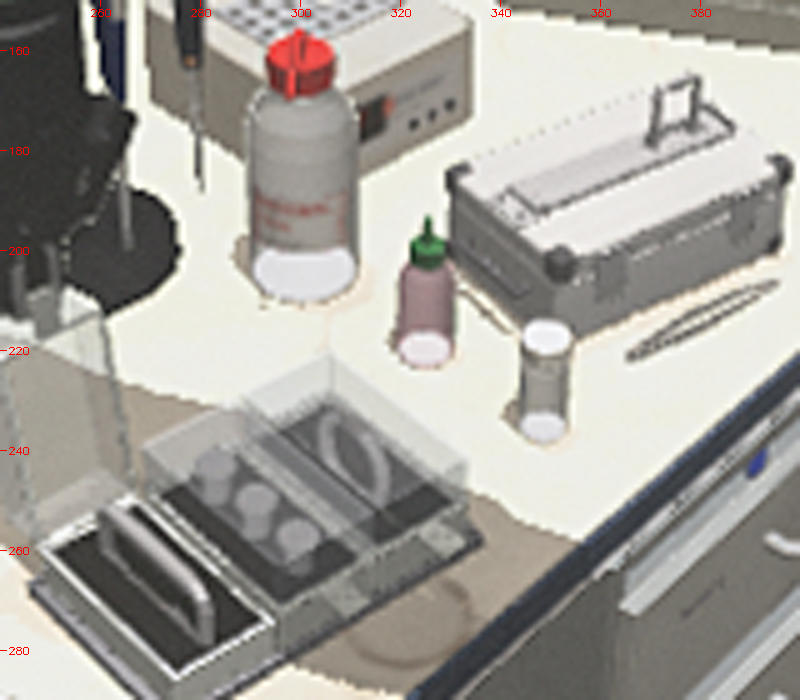

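```bash
python3 -m pendant '[[0,0,0,0],[0,0,0,0],[-20,0,0,0],[-30,0,-10,0],[0,0,-40,0],[0,0,-40,0],[0,0,0,0]]' 0
python3 - <<'E'
from h import *
s,R,p=tool(); print(s["clock"],p,R.round(3))
w=snap("wrist","w10"); cv2.imwrite("pics/w10.png",w["img"][:,:,::-1]); crop(w,240,100,420,235,"w10z",4)
f=snap("scene","sc10");crop(f,240,150,400,290,"sc10z",5)
E
```

```text
clock: 12.68
position: [0.5106, 0.1578, 0.1985]
tool_rot: [2.496, 1.57, 2.344]
force: [1.6, -0.6, -0.6]
grip_width: 0.0429
12.675 [0.51064737 0.15778239 0.19845461] [[-0.001  0.151  0.988]
 [ 0.001  0.988 -0.151]
 [-1.     0.001 -0.001]]
```

View pics/w10.png

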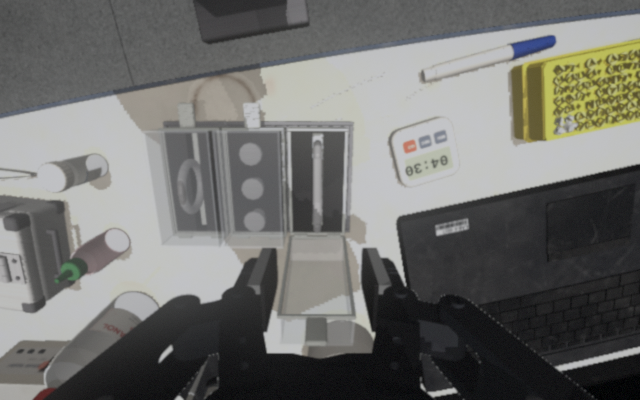

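View pics/sc10z.png

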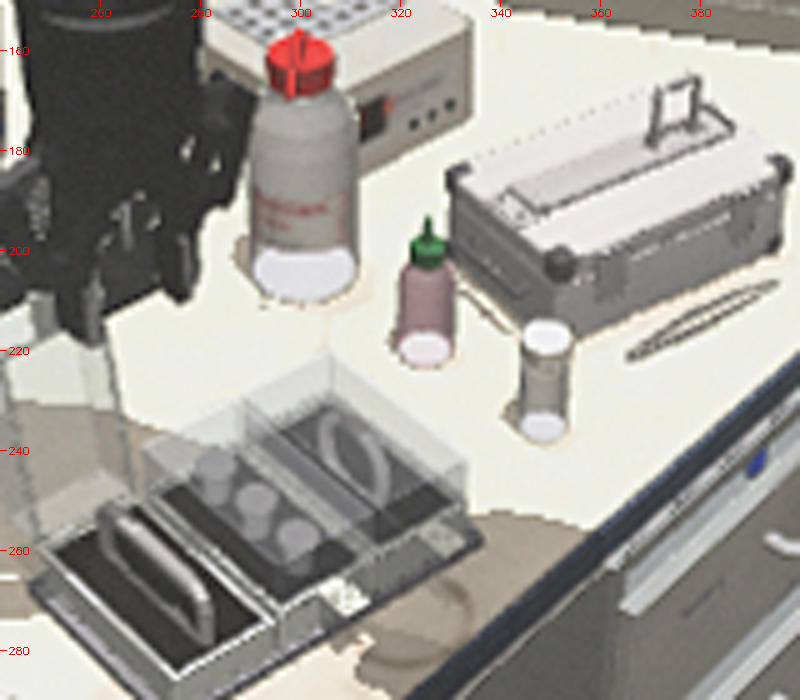

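View pics/w10z.png

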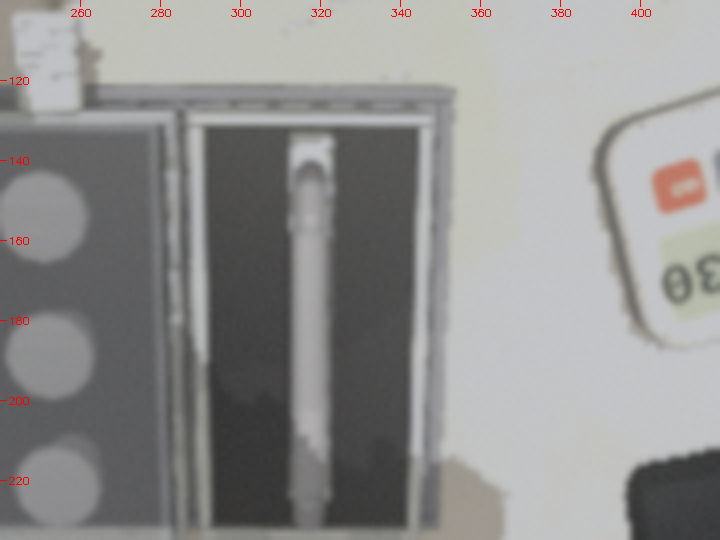

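Run:
```python
from h import *
w=load("w10"); f=load("sc10"); w1=load("w1")
Z=lambda x,y:(240+x/4-.375,100+y/4-.375)
a=onz(w,Z(311.5,230),.059);b=onz(w,Z(310,498),.059);e=onz(w,Z(311,162),.050)
print(a,b,np.linalg.norm(b-a),(a+b)/2,"yaw",np.degrees(np.arctan2(b[1]-a[1],b[0]-a[0])),e)
for u,v in ((187,113),(437,113),(440,528)): print(onz(w,Z(u,v),.030).round(4))
s,R,p=tool()
print(p,"yaw tool",np.degrees(np.arctan2(R[1,2],R[0,2])))
S=lambda x,y:(240+x/5-.4,150+y/5-.4)
c=(a+b)/2
print("scene pred of spine straight ends",[((proj(f,q)-[240,150])*5).round(0) for q in (a,b)])
# height check by two wrist views: spine mid in w1 vs w10
Z1=lambda x,y:(210+x/4-.375,125+y/4-.375)
print("tri front bend",tri([(w,Z(311,162)),(w1,Z1(530,145))]), "tri scene", tri([(w,Z(311,162)),(f,S(207,597))]))
g=c-.010*(b-a)/np.linalg.norm(b-a); print("grip",g, "tool delta to TCP z .036:",(R.T@(np.array([g[0],g[1],.036])-p)*1000).round(1))
```

```text
[0.47805378 0.16167589 0.059     ] [0.54324388 0.15118352 0.059     ] 0.06602907800682001 [0.51064883 0.1564297  0.059     ] yaw -9.143362754612202 [0.46364868 0.16376148 0.05      ]
[0.4491 0.1349 0.03  ]
[0.4585 0.196  0.03  ]
[0.5685 0.1831 0.03  ]
[0.51305583 0.15717193 0.19843538] yaw tool -8.78333994002917
scene pred of spine straight ends [array([189., 582.]), array([110., 509.])]
tri front bend (array([0.46477212, 0.16343463, 0.03991423]), [np.float64(0.17930012942274454), np.float64(0.1793001294227675)]) tri scene (array([0.46303425, 0.16458668, 0.0624941 ]), [np.float64(0.8550028074962662), np.float64(0.8550028074962438)])
grip [0.50077589 0.15801875 0.059     ] tool delta to TCP z .036: [162.4  -1.1 -12.4]
```

```bash
python3 -m pendant '[[20,-1,-12.4,-0.4],[35,0,0,0],[35,0,0,0],[30,0,0,0],[0,0,0,0]]' -0.5
python3 - <<'E'
from h import *
s,R,p=tool(); print(s["clock"],p,s["force"],s["grip_width"])
w=snap("wrist","w11"); crop(w,220,150,420,300,"w11z",4)
g=[.5008,.1580,.036]; print((R.T@(np.array(g)-p)*1000).round(1), "yaw tool",np.degrees(np.arctan2(R[1,2],R[0,2])))
E
```

```text
clock: 13.4
position: [0.4999, 0.1571, 0.0763]
tool_rot: [-2.523, 1.567, -2.67]
force: [0.7, -0.3, 0.8]
grip_width: 0.0214
13.4 [0.49994792 0.15706152 0.07630622] [ 0.69859945 -0.28142497  0.78498678] 0.021393879532182906
[40.3  1.1  0.8] yaw tool -8.454214937590246
```

View pics/w11z.png

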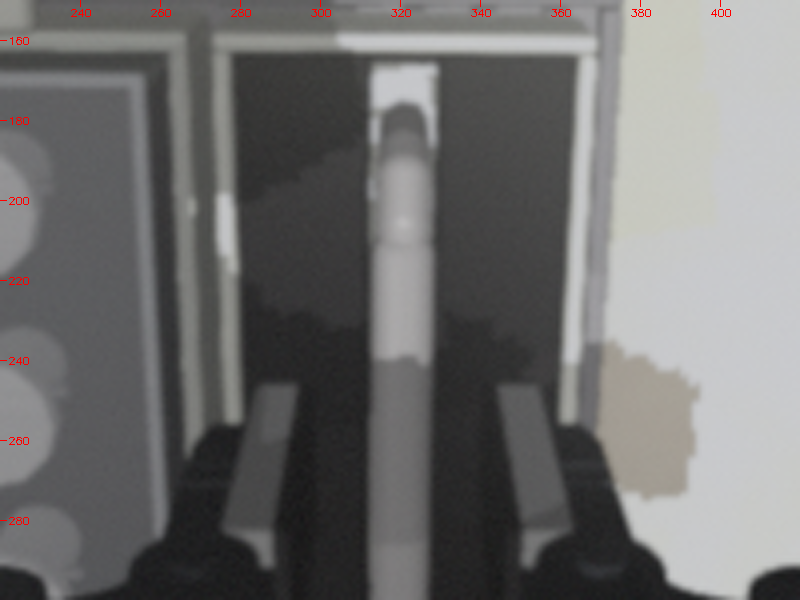

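```bash
python3 -m pendant '[[15,1,0.5,0],[15,0,0,0],[10,0,0,0],[0,0,0,0]]'; python3 -m pendant '[[0,0,0,0],[0,0,0,0],[0,0,0,0]]' -1 60
```

```text
clock: 13.95
position: [0.5006, 0.1584, 0.0372]
tool_rot: [-2.572, 1.569, -2.719]
force: [0.4, -1.0, -0.1]
grip_width: 0.021
clock: 14.32
position: [0.5011, 0.1587, 0.0383]
tool_rot: [0.562, 1.57, 0.415]
force: [1.0, 0.4, -0.7]
grip_width: 0.0078
```

```bash
python3 -m pendant '[[-8,0,0,0],[-12,0,0,0],[-20,0,0,0],[-30,0,0,0],[-40,0,0,0],[-40,0,0,0],[-40,0,0,0],[0,0,0,0],[0,0,0,0]]'
python3 - <<'E'
from h import *
s,R,p=tool(); print(s["clock"],p,s["force"],s["grip_width"],np.degrees(np.arctan2(R[1,2],R[0,2])))
w=snap("wrist","w12"); cv2.imwrite("pics/w12.png",w["img"][:,:,::-1]);
f=snap("scene","sc12");crop(f,220,100,380,240,"sc12z",5)
g=snap("side","si12");crop(g,250,100,410,230,"si12z",5)
E
```

```text
clock: 15.45
position: [0.5006, 0.1586, 0.2281]
tool_rot: [1.491, 1.571, 1.344]
force: [0.2, -0.0, -0.7]
grip_width: 0.0075
15.45 [0.50064121 0.15857108 0.22806754] [ 0.17341974 -0.02665629 -0.68253411] 0.007482397144470757 -8.417513860731496
```

View pics/w12.png

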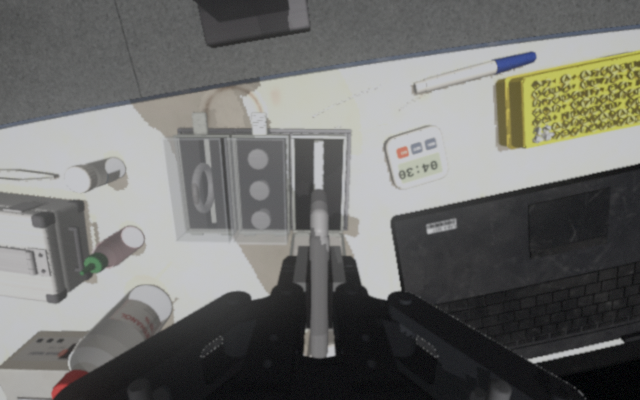

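View pics/sc12z.png

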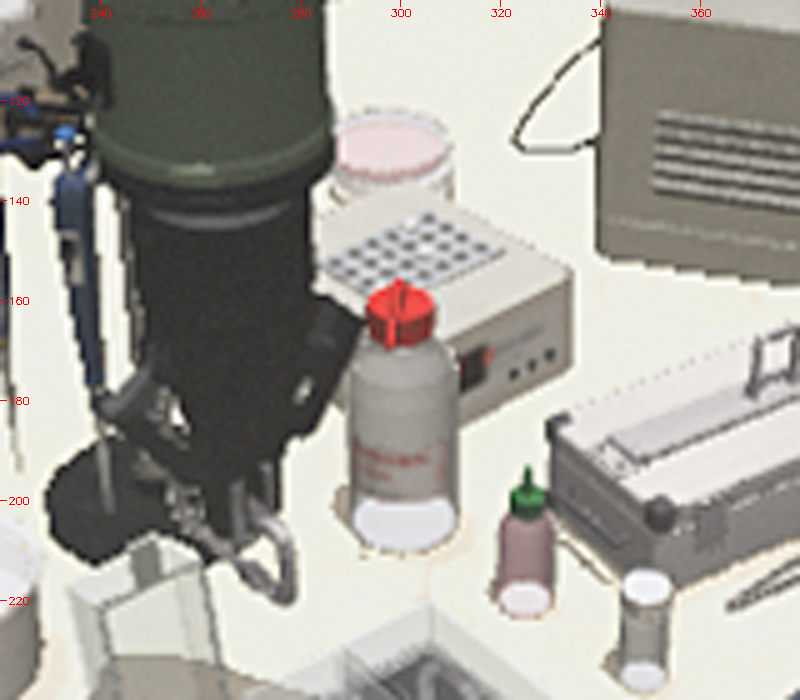

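View pics/si12z.png

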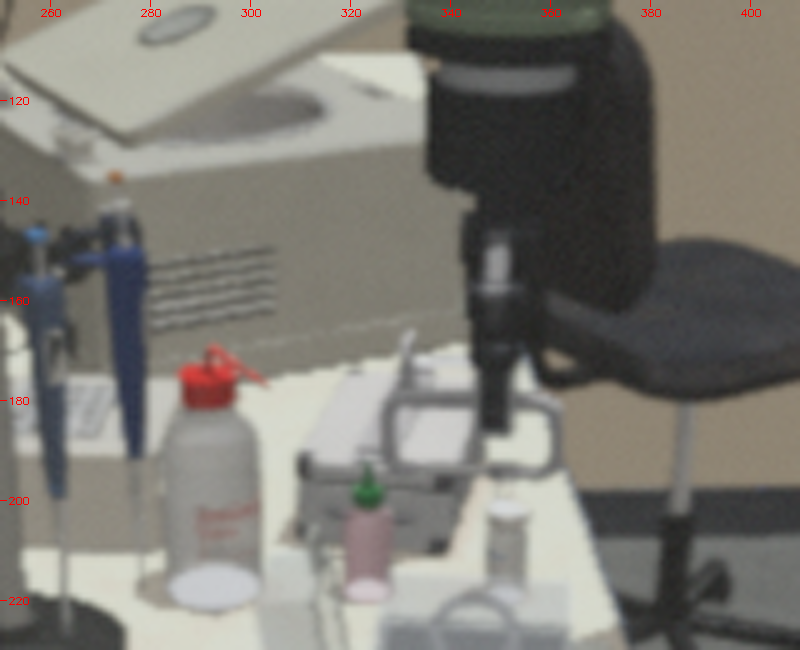

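```bash
cat > ov.py <<'E'
from h import *
def hookpts(p,R,off,dz):
    X=R[:,2];c=p+X*off+np.array([0,0,-dz])
    return {k:c+X*x+np.array([0,0,z]) for k,(x,z) in dict(tl=(-33,24),tr=(33,24),L=(-46,0),Rr=(46,0),bl=(-30,-23),br=(30,-23),gh=(-12,-19),ent=(19.5,-19)).items() for x,z in [(x/1000,z/1000)]}
E
python3 - <<'E'
from ov import *
s,R,p=tool()
for n,x0,y0,k in (("si12",250,100,5),):
    pass
f=load.__call__ if 0 else None
g=snap("side","si13")
crop(g,310,160,370,205,"si13z",12)
im=cv2.imread("pics/si13z.png")
for k,v in hookpts(p,R,.0098,.0033).items():
    u=proj(g,v); c=tuple(int(t) for t in ((u-[310,160]+.5)*12).round()); cv2.drawMarker(im,c,(0,255,0),0,14,1); cv2.putText(im,k,c,0,.5,(255,0,0),1)
cv2.imwrite("pics/si13o.png",im)
E
```

```text
(no output)
```

View pics/si13o.png

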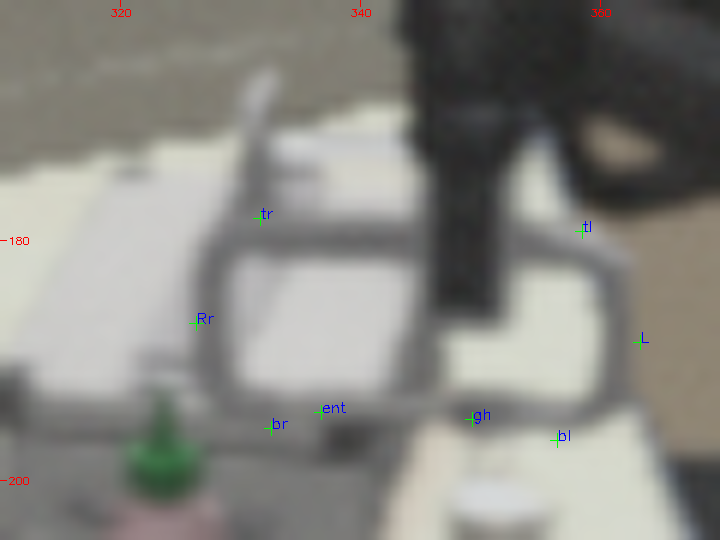

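```bash
python3 -m pendant '[[0,-43,4.4,0],[0,-43,4.4,0],[0,-43,4.4,0],[0,-43,4.4,0],[0,-43,4.4,0],[0,-43,4.4,0],[0,-43,4.4,0],[0,-43,4.4,0],[0,-43,4.4,0],[0,-42,4.4,0],[20,0,0,6.5],[10,0,0,0]]'; python3 -m pendant '[[0,0,0,0],[0,0,0,0]]'
python3 - <<'E'
from ov import *
s,R,p=tool(); print(s["clock"],p,s["force"],s["grip_width"],np.degrees(np.arctan2(R[1,2],R[0,2])))
print((R.T@(np.array([.4817,-.2720,.15])-p)*1000).round(1))
w=snap("wrist","w14"); cv2.imwrite("pics/w14.png",w["img"][:,:,::-1]);
f=snap("scene","sc14");crop(f,320,110,420,210,"sc14z",6)
g=snap("side","si14");crop(g,290,120,390,210,"si14z",6)
E
```

```text
clock: 17.15
position: [0.481, -0.2721, 0.1966]
tool_rot: [3.107, 1.569, 2.847]
force: [-0.2, 1.7, -1.0]
grip_width: 0.0077
clock: 17.4
position: [0.482, -0.2719, 0.1984]
tool_rot: [0.05, 1.57, -0.208]
force: [-0.0, 0.6, -0.3]
grip_width: 0.0074
17.4 [ 0.48197452 -0.27187181  0.19844714] [-0.03984289  0.59239635 -0.32296866] 0.007374543702764739 -14.798198900200216
[48.4 -0.2 -0.3]
```

View pics/w14.png

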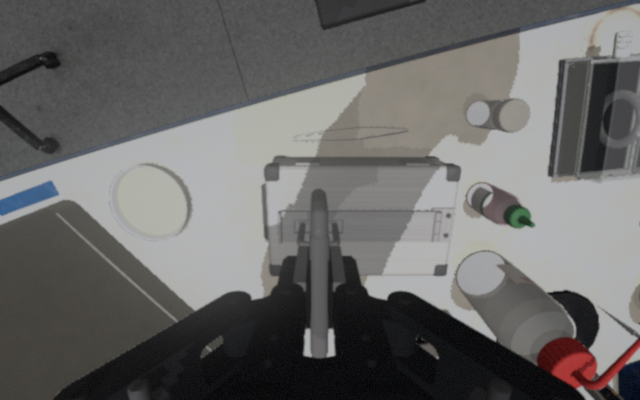

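View pics/sc14z.png

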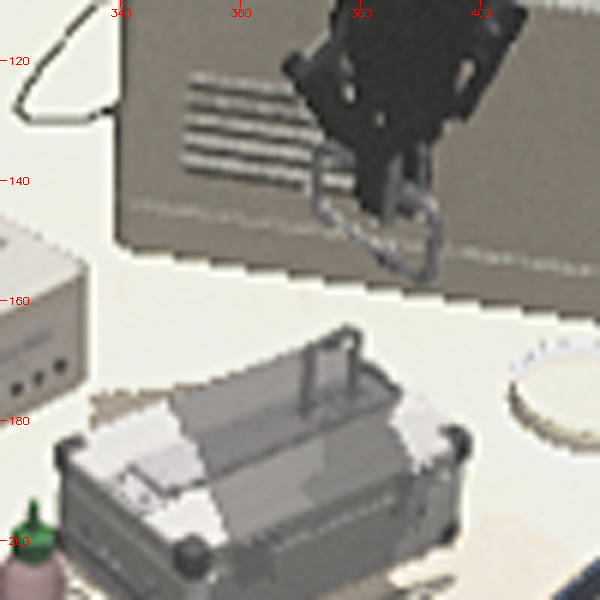

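View pics/si14z.png

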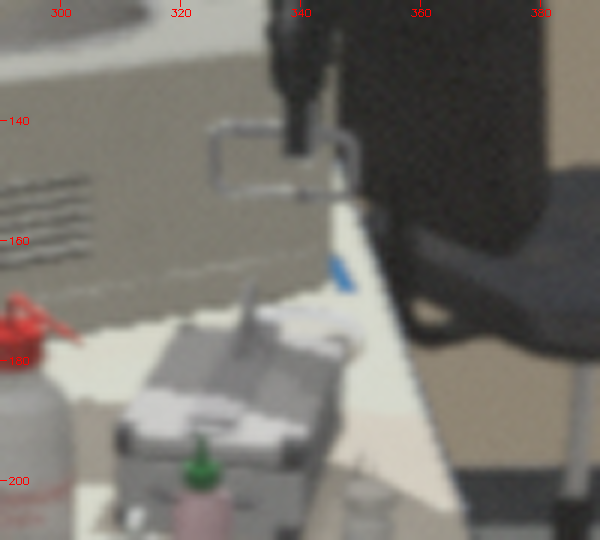

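```bash
python3 -m pendant '[[15,0,0,0],[15,0,0,0],[12,0,0,0],[8,0,0,0],[0,0,0,0]]'
python3 - <<'E'
from ov import *
s,R,p=tool(); print(s["clock"],p,s["force"],s["grip_width"])
f=snap("scene","sc15");crop(f,350,120,410,180,"sc15z",10)
g=snap("side","si15");crop(g,310,140,360,190,"si15z",12)
C=np.array([.5201,-.2405]);ya=-.2603
def P(l): c,sn=np.cos(ya),np.sin(ya); return np.array([C[0]+c*l[0]-sn*l[1],C[1]+sn*l[0]+c*l[1],l[2]])
for n,cam,o,k in (("sc15",f,(350,120),10),("si15",g,(310,140),12)):
    im=cv2.imread(f"pics/{n}z.png")
    for nm,v in list(hookpts(p,R,.0098,.0033).items())+[("b1",P((0,-.055,.115))),("b2",P((0,-.025,.115))),("bm",P((0,-.04,.115)))]:
        u=proj(cam,v); c=tuple(int(t) for t in ((u-o+.5)*k).round()); cv2.drawMarker(im,c,(0,255,0),0,14,1); cv2.putText(im,nm,c,0,.45,(255,0,0),1)
    cv2.imwrite(f"pics/{n}o.png",im)
w=snap("wrist","w15"); crop(w,240,180,400,300,"w15z",5)
E
```

```text
clock: 18.18
position: [0.4814, -0.2722, 0.1474]
tool_rot: [-3.137, 1.57, 2.886]
force: [-0.2, 0.5, -0.8]
grip_width: 0.0075
18.175 [ 0.48135663 -0.27217552  0.14737649] [-0.16153115  0.48212234 -0.82415783] 0.007493668575291204
```

View pics/sc15o.png

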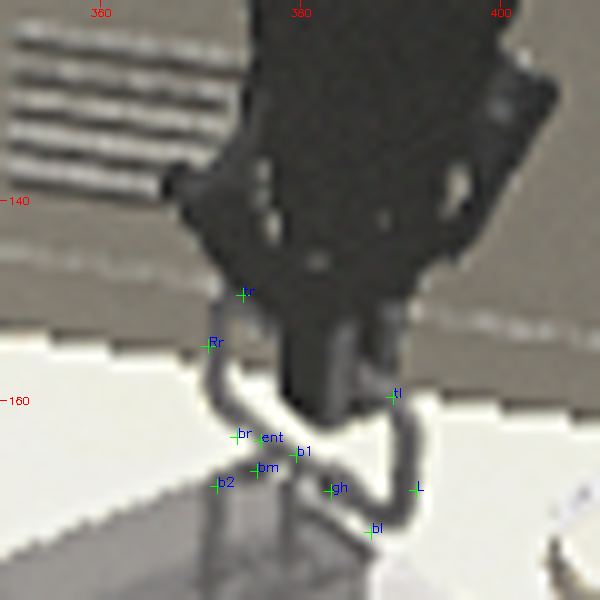

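View pics/si15o.png

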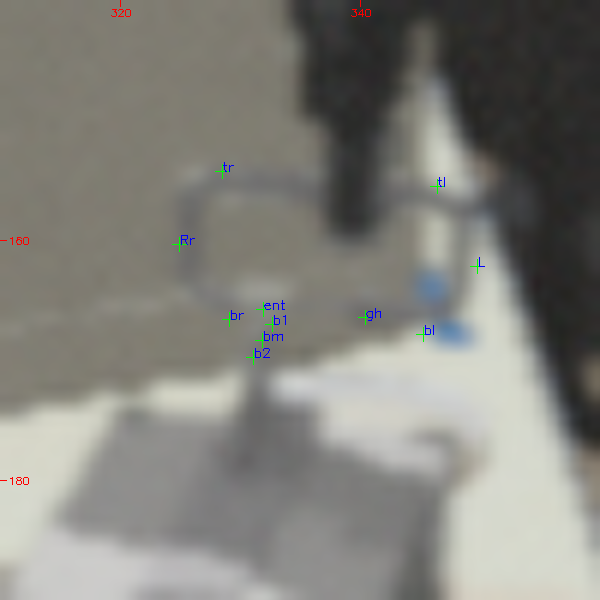

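View pics/w15z.png

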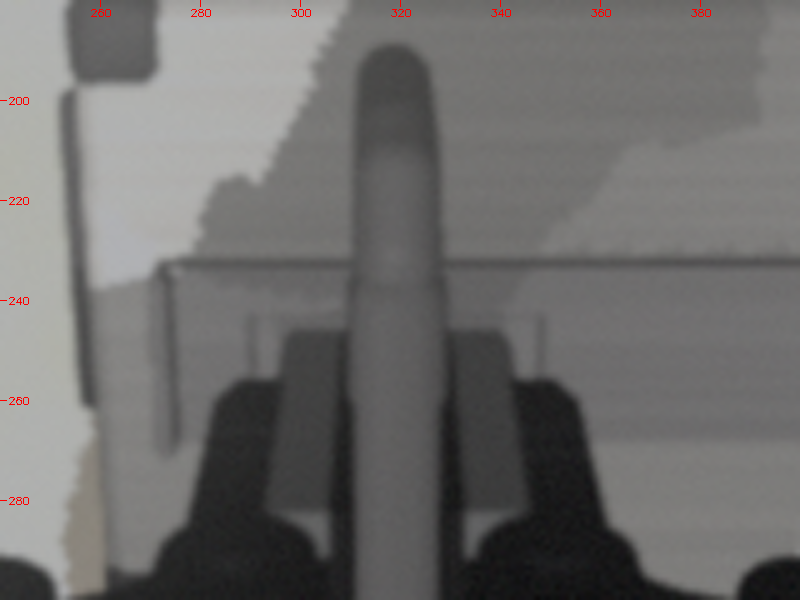

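```bash
python3 -m pendant '[[4,0,0,0],[4,0,0,0],[4,0,0,0],[4,0,0,0],[0,0,0,0]]'; python3 -m pendant '[[4,0,0,0],[4,0,0,0],[4,0,0,0],[0,0,0,0]]'
python3 - <<'E'
from ov import *
f=snap("scene","sc16");crop(f,350,120,410,180,"sc16z",10)
g=snap("side","si16");crop(g,310,140,360,190,"si16z",12)
E
```

```text
clock: 18.95
position: [0.4815, -0.2721, 0.1317]
tool_rot: [3.075, 1.57, 2.814]
force: [-0.7, 0.5, 3.7]
grip_width: 0.0076
clock: 19.45
position: [0.4805, -0.2718, 0.1192]
tool_rot: [3.022, 1.568, 2.761]
force: [-5.8, 1.9, 0.4]
grip_width: 0.0079
```

View pics/sc16z.png

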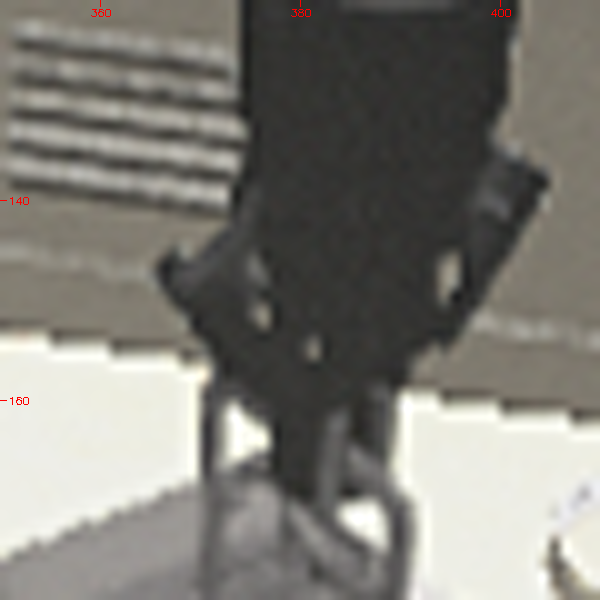

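View pics/si16z.png

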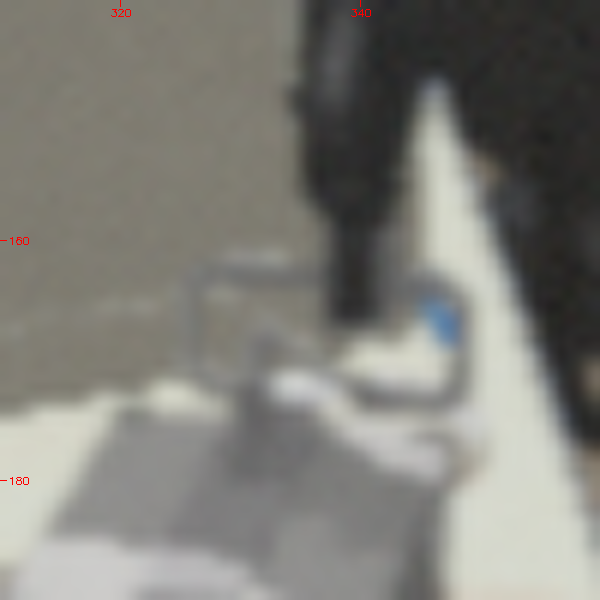

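```bash
python3 -m pendant '[[4,0,0,0],[3,0,0,0],[2,0,0,0],[0,0,0,0]]'
python3 - <<'E'
from ov import *
g=snap("side","si17");crop(g,310,140,360,190,"si17z",12)
E
```

```text
clock: 20.05
position: [0.4817, -0.2722, 0.1109]
tool_rot: [-2.875, 1.571, -3.136]
force: [-0.7, 1.2, -0.6]
grip_width: 0.0077
```

View pics/si17z.png

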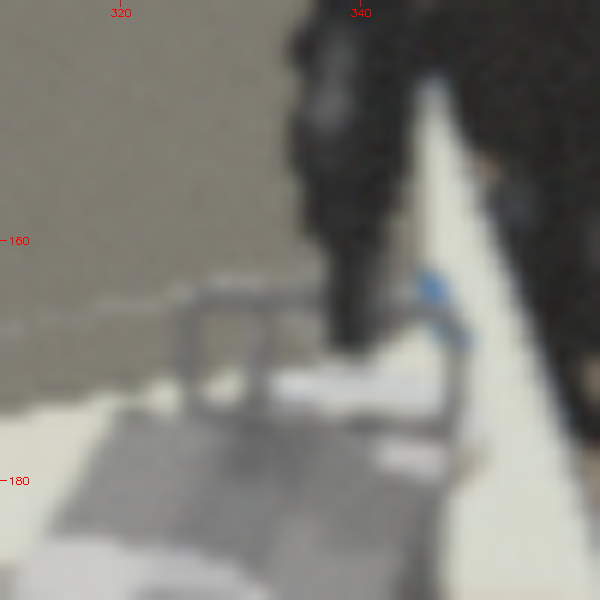

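```bash
python3 -m pendant '[[2,0,0,0],[0,0,0,0]]'; python3 -m pendant '[[0,0,0,0],[0,0,0,0],[0,0,0,0],[0,0,0,0],[0,0,0,0],[0,0,0,0]]' -0.5
python3 - <<'E'
from ov import *
g=snap("side","si18");crop(g,310,140,360,190,"si18z",12)
f=snap("scene","sc18");crop(f,350,120,410,190,"sc18z",8)
E
```

```text
clock: 20.35
position: [0.4816, -0.2722, 0.1089]
tool_rot: [-3.088, 1.571, 2.935]
force: [-0.5, 0.2, -1.2]
grip_width: 0.0076
clock: 21.1
position: [0.4816, -0.2722, 0.109]
tool_rot: [2.843, 1.571, 2.583]
force: [-0.7, -0.8, 0.1]
grip_width: 0.0211
```

View pics/si18z.png

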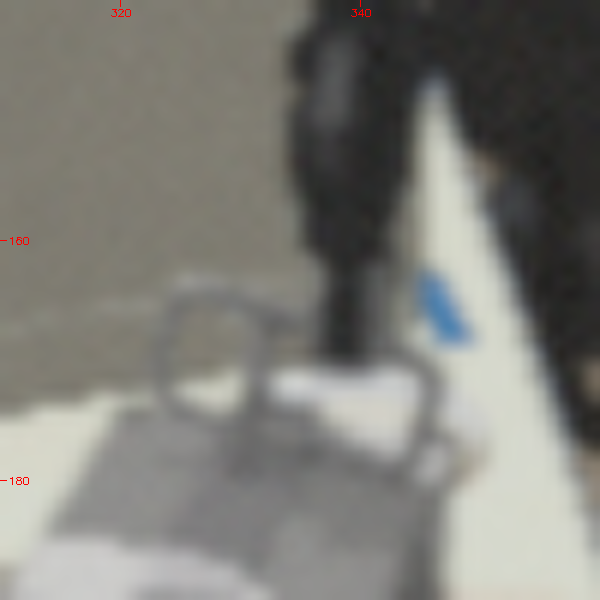

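View pics/sc18z.png

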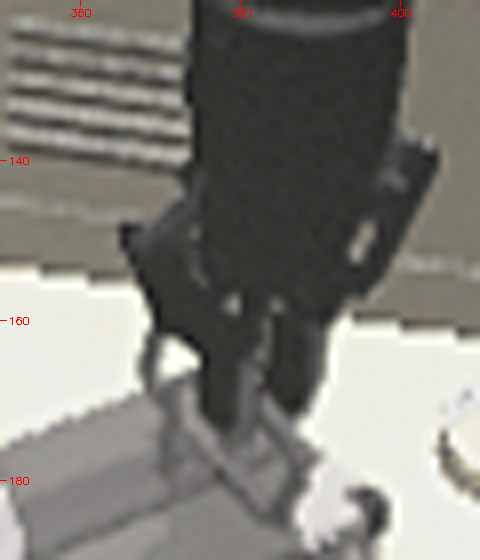

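Hook hangs on the bar, tilted and resting; gate line is shut. Retreating straight up, then back.

```bash
python3 -m pendant '[[-8,0,0,0],[-15,0,0,0],[-25,0,0,0],[-40,0,0,0],[-40,0,0,0],[0,0,0,0]]'; python3 -m pendant '[[0,40,0,0],[0,40,0,0],[0,40,0,0],[0,40,0,0],[0,0,0,0],[0,0,0,0],[0,0,0,0],[0,0,0,0]]'
python3 - <<'E'
from ov import *
g=snap("side","si19");crop(g,300,140,360,200,"si19z",10)
f=snap("scene","sc19");crop(f,330,140,430,220,"sc19z",8); cv2.imwrite("pics/sc19.png",f["img"][:,:,::-1])
w=snap("wrist","w19");cv2.imwrite("pics/w19.png",w["img"][:,:,::-1])
E
```

```text
clock: 21.95
position: [0.4828, -0.2729, 0.2408]
tool_rot: [-0.095, 1.565, -0.356]
force: [-0.5, 0.2, -0.3]
grip_width: 0.021
clock: 22.95
position: [0.5226, -0.1184, 0.237]
tool_rot: [-1.441, 1.571, -1.702]
force: [-0.4, 0.6, -0.8]
grip_width: 0.0216
```

View pics/si19z.png

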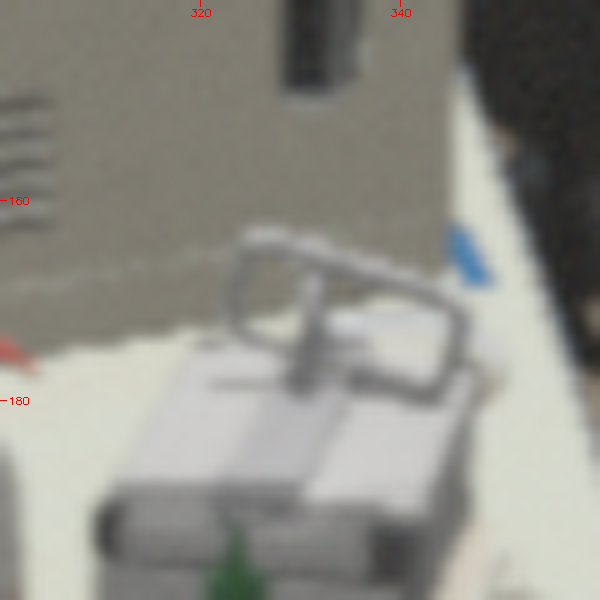

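View pics/sc19z.png

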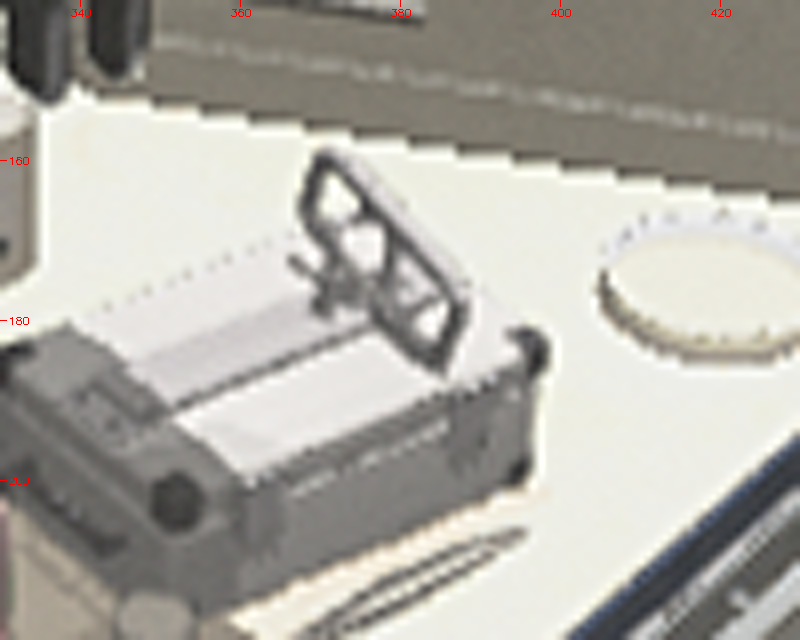

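View pics/w19.png

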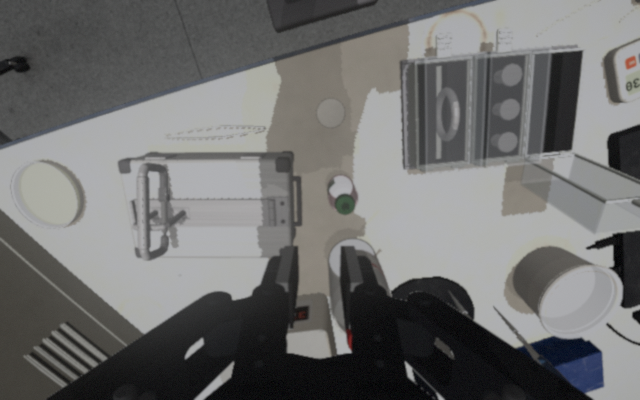

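View pics/sc19.png

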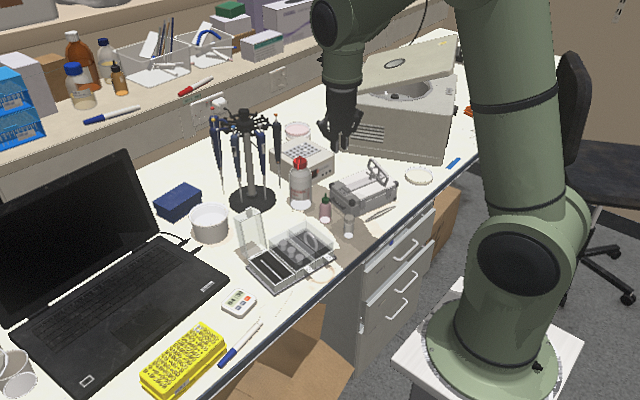

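Run:
```python
from ov import *
w=load("w19");crop(w,100,140,220,270,"w19z",6)
f=load("sc19");crop(f,360,150,400,195,"sc19y",14)
C=np.array([.5201,-.2405]);ya=-.2603
def P(l): c,sn=np.cos(ya),np.sin(ya); return np.array([C[0]+c*l[0]-sn*l[1],C[1]+sn*l[0]+c*l[1],l[2]])
for n,cam,o,k in (("sc19y",f,(360,150),14),("w19z",w,(100,140),6)):
    im=cv2.imread(f"pics/{n}.png")
    for nm,v in [("b1",P((0,-.055,.115))),("b2",P((0,-.025,.115))),("f1",P((0,-.055,.075))),("f2",P((0,-.025,.075)))]:
        c=tuple(int(t) for t in ((proj(cam,v)-o+.5)*k).round()); cv2.drawMarker(im,c,(0,255,0),0,14,1); cv2.putText(im,nm,c,0,.5,(255,0,0),1)
    cv2.imwrite(f"pics/{n}o.png",im)
```

```text
(no output)
```

View pics/sc19yo.png

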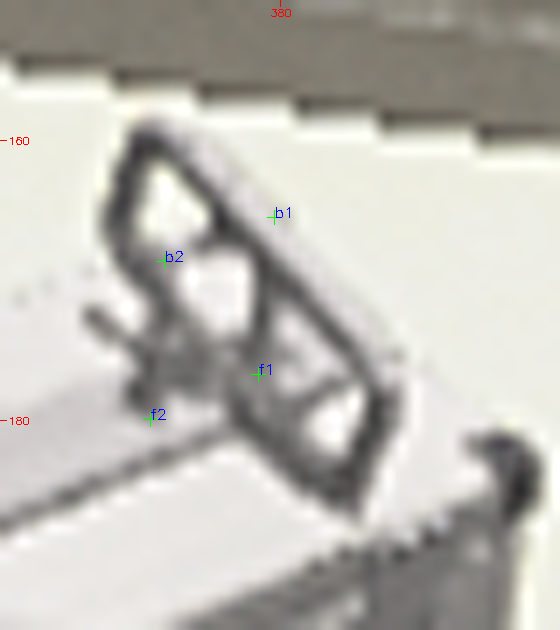

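View pics/w19zo.png

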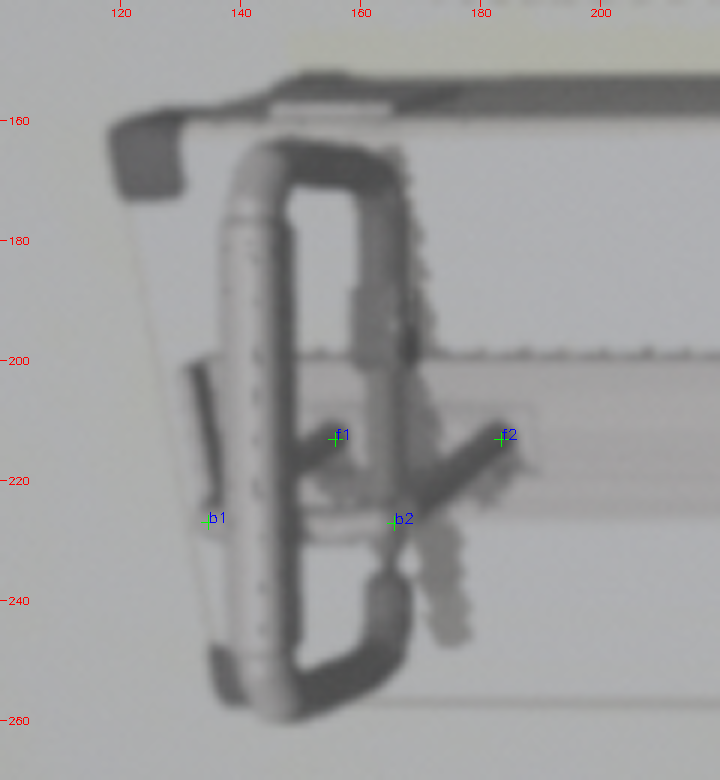

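Run:
```python
from ov import *
w=load("w19");g=load("si19");f=load("sc19")
W=lambda x,y:(100+x/6-.42,140+y/6-.42);G=lambda x,y:(300+x/10-.45,140+y/10-.45);S=lambda x,y:(360+x/14-.46,150+y/14-.46)
C=np.array([.5201,-.2405]);ya=-.2603
cs,sn=np.cos(ya),np.sin(ya)
Rc=np.array([[cs,-sn,0],[sn,cs,0],[0,0,1]]); bar=Rc@[0,-.04,.115]+[*C,0]
def line(obs):
    pl=[]
    for c,a,b in obs:
        o,d1=ray(c,a);_,d2=ray(c,b);n=np.cross(d1,d2);n/=np.linalg.norm(n);pl.append((n,n@o))
    N=np.array([p[0] for p in pl]);D=np.array([p[1] for p in pl])
    d=np.cross(N[0],N[1]);d/=np.linalg.norm(d)
    # point on line nearest to bar
    x0=np.linalg.lstsq(np.vstack([N[:2],d]),np.r_[D[:2],d@bar],rcond=None)[0]
    return x0,d
for nm,ws,gs in (("spine",(W(258,240),W(268,650)),(G(430,290),G(300,250))),("gate",(W(381,250),W(390,620)),(G(415,393),G(250,338)))):
    x0,d=line([(w,*ws),(g,*gs)])
    print(nm,"rel bar mid in case frame mm",(Rc.T@(x0-bar)*1000).round(1),"dir",(Rc.T@d).round(2))
    sc=line([(w,*ws),(f,*((S(170,140),S(375,370)) if nm=="spine" else (S(135,265),S(300,470))))])
    print("   wrist+scene",(Rc.T@(sc[0]-bar)*1000).round(1),(Rc.T@sc[1]).round(2))
```

```text
spine rel bar mid in case frame mm [-2.3  0.4 10.3] dir [-0.97  0.02 -0.22]
   wrist+scene [-2.5 -0.8  8.1] [0.95 0.02 0.3 ]
gate rel bar mid in case frame mm [  7.6  -1.3 -29. ] dir [-0.97  0.   -0.25]
   wrist+scene [ 13.3  -0.2 -25.1] [0.88 0.11 0.46]
```

Run:
```python
from workcell import bot, job_done
s=bot.observe(); print(s["clock"],s["force"]); print(job_done())
```

```text
23.1 [-0.21585701 -0.18457127  0.09238563]
the job is handed in; nothing more can be done
None
```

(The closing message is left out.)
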